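# Pack the feed wedges into the locking case

## Task

Put all the pressed feed wedges away in the small grey locking case: slide its safety tab clear, lift the latch and lay the lid right back, then pack every wedge flat on the case floor, two to a compartment as far as they go, head to tail so that each pair fills its compartment. Then shut the lid so that the latch snaps home, slide the safety tab back in front of the latch as far as it goes, and leave the label roll, the hygrometer and the dropper bottle where they stand.

Things in the scene. Friction and masses are not known exactly. Their poses are not given: they have to be found in the camera images.
- case: small grey locking case, fixed, 73 (x) x 231 (y) x 51 mm high shut. Origin: underside, below bay_mid; x points from latch to hinge side. Base rim 25 mm up, floor 8 mm above the table; two 4 mm dividers, tops 24 mm up, make three compartments of 63.5 (x) x 72 (y) mm. Packed wedges stand 19 mm out of the open base, held by their ends above the rim
- bay_left (a point): centre of the floor of the compartment at the case's +y end (8 mm above the table); axes as the case
- bay_mid (a point): centre of the floor of the middle compartment; axes as the case
- bay_right (a point): centre of the floor of the compartment at the case's -y end; axes as the case
- tab (a joint): safety tab, a slide bolt on the base's front beside the latch: 0 = its bolt lies in front of the latch's arm, so the latch cannot lift; slides along the case's +y to 0.018 m (clear of the latch from 0.013); friction about 1.2 N, stays where left; goes home only when the latch is fully down
- tab_grip (a point): grip point of the tab's black thumb piece, 28 mm (x) by 10 mm (y) by 18 mm high, standing free in front of the base (its front end 9 mm before this point, its top 9 mm above, at 25 mm); can be pinched from above across its 10 mm (along the case's y)
- latch (a joint): latch lever on the lid's front: 0 = down (hooked under the keeper when the lid is shut), lifts up to 0.9 rad; a weak spring returns it (1 to 2 N at the tail). Clear of the keeper from 0.15 rad, after which lifting on raises the lid. It snaps over the keeper by itself as the lid drops shut or is pressed
- latch_tail (a point): grip point on the steel latch tail, 30 mm from the pivot: tail 16 mm wide (y), 6.5 mm thick, juts 41 mm from the pivot (to -x when shut), free all round; pinch it from above across its width (along the case's y), it can swivel between the fingers. With the lid laid back it points away from the robot, 8 mm above the table, and serves as a handle to lift the lid
- latch_pivot (a point): pivot axis of the latch (parallel to the case's y), on the lid's front; shut, it is 78.5 mm in front of the lid hinge and 17.5 mm above it
- lid (a joint): lid angle: 0 = shut, opens up and away from the robot to 3.13 rad, where it lies flat on its back behind the base; from about 1.3 rad on it falls back by itself, slowly (damped); below about 1 rad it falls shut; light (0.3 kg)
- lid_hinge (a point): middle of the lid's hinge axis (parallel to the case's y), 38.5 mm behind the case's centre, 25.5 mm above the table
- lid_press (a point): point on the top of the lid, near its front edge behind the latch, where it is pressed shut (51 mm above the table when shut); a light press (5 to 10 N) is enough to snap the latch
- wedge_1: brown pressed feed wedge lying flat, right-angled: 60 long, 36 high, 42 wide at the thick end, 26 at the thin (mm), 60 g, 3 mm chamfer below. Origin: underside centre at half length. x runs to the thin end (parallel end faces at x = -30, +30); straight flank at y = -17; sloping flank from y = +25 (thick end) to +9 (thin). Grip its ends from above, high, at y = -4. May be absent
- wedge_2: pressed feed wedge exactly like wedge_1, same axes; may be absent
- wedge_3: pressed feed wedge exactly like wedge_1, same axes; may be absent
- wedge_4: pressed feed wedge exactly like wedge_1, same axes; may be absent
- wedge_5: pressed feed wedge exactly like wedge_1, same axes; may be absent
- wedge_6: pressed feed wedge exactly like wedge_1, same axes; may be absent
- label_roll: roll of blank labels, 55 mm across and 25 mm high; leave where it is. Origin: centre of the underside
- hygrometer: round dial hygrometer, 60 mm across and 19 mm high; leave where it is. Origin: centre of the underside
- dropper: small brown dropper bottle, 33 mm across and 102 mm high; leave where it is. Origin: centre of the underside
There are look-alikes about, which are no part of the job. Leave any blue look-alike of the wedge_1 alone.

How it is judged:
By the outcome, as a careful person would: the job done as asked, in the order asked, and still so for the second after the job is handed in, with the robot touching nothing.
Of wedge_1, wedge_2, wedge_3, wedge_4, wedge_5, wedge_6 only 5 to 6 are there at a start; the rules pass over those that are not, and their reading is None.
At some moment in a run one of wedge_1, wedge_2, wedge_3, wedge_4, wedge_5, wedge_6 may be knocked a few centimetres aside while the robot is not near it.
It also fails if it takes over 210 s, if anything falls off the work surface, if the arm or the gripper's body presses on something with over 40 N, if the wrist force passes 120 N, or if a joint passes its speed limit or range.

## Robot

A 7-joint arm with a two-finger parallel gripper is mounted at the origin on a cart in front of the work surface, level with it; the furniture and walls round the work are solid. World frame = base frame: x ahead of the robot, y to its left, z up, the work surface at z = 0. Lengths are in mm, angles in rad, forces in N, time in s.
With the tool pointing down it reaches from about 400 to 850 mm from the base axis. Payload 4.5 kg.
Tool frame: the origin (TCP) lies at the very end of the fingers, on their centre line; the grasp point (between the pads) lies 19 mm behind it (r.grip_point_offset is the distance from the TCP to the grasp point, in mm); z points along the fingers, y is the line along which they close (so a half turn about z gives the same grasp; the last joint's range is limited). The gripper opens to 85 mm and grips with 20 to 120 N. Pads are 22 mm wide; open, the fingers measure 114 mm over their backs; the gripper's body (76 mm by 85 mm) begins 54 mm behind the grasp point. The pads swing forward as they close: fully open they stand 13 mm farther back than shut.
Start: joints at [1.173, 0.689, -0.195, 1.565, 0.157, 0.902, -0.215], TCP at [261.597, -567.645, 231.317] pointing down, gripper open.
Joint ranges: [-3.01, 3.01], [-0.46, 2.08], [-1.47, 1.51], [0.13, 2.56], [-1, 4.14], [0.04, 2.09], [-2.66, 2.66]. Speed limits (rad/s): [2.57, 2.57, 3.14, 3.14, 3.14, 3.14, 3.14].

## Interface

Orientations are given as a 3x3 rotation matrix whose columns are the frame's x, y, z axes.
In Python, from workcell import r gives the robot as it stands.
- The arm moves only by the tool drive_tool, never from a script. Its argument "series" is a list that holds one entry, the list of rows, each a list of 7 numbers: the turn, a rotation vector about the tool's x, y, z scaled (see below), then the shift along the tool's x, y, z scaled (see below), then the finger opening in mm, from 0 to 85.4. A call has 1 to 20 rows; each row shifts and turns the commanded pose from where the row before left it, along the tool's axes as they then stand; what a row does not reach is not made up. The controller multiplies each number of a shift by 0.05 m and each number of a turn by 0.1 rad. A row lasts 1/10 s, in which the tool goes at most 50 mm and 8.59 degrees, less where a joint would pass 70% of its speed; a pose out of reach is approached as far as the arm can. A call with a number of a shift or a turn outside -1 to 1 is refused whole. A call with a gripper value outside its range is refused whole. The fingers move at their own pace and stop on an object; "newtons" is the grip in N (left out, the last holds). Time passes only in rows, so rows that do not move let the fingers close. It gives the time, the measured TCP pose, the force, the opening and the grip force at its end, in the units of the state.
- r.state(): the state, without advancing time (a new reading comes with each control period).
- r.camera(name): name is "scene" or "top" or "wrist"; returns the picture (384x512x3 uint8, red, green, blue); there is no depth.
- r.get_calibration(name): a dict with "fovy" (degrees; the focal length in pixels is half the picture's height over the tangent of half this angle, whatever the lens; pixels are square), "cx", "cy" (the principal point, pixels), "world_to_cam" (4x4, takes a point from world to camera coordinates). Camera axes: x right, y down, z forward; pixel columns grow to the right and rows downward; lengths in mm; the calibration is good to about 2 mm. The wrist camera is an equidistant fisheye: a pixel r from the principal point sees the ray r / f radians off the axis. A picture is of the moment at which its call begins: read the wrist's pose just before it. get_calibration takes no time and is no camera call; for the wrist camera it gives the pose at the moment of the call.
- r.sign_off(): hands the job in; it is judged then, once.
The state is a dict: "time_s": time; "q": joint angles; "dq": joint speeds; "tau": joint torques, N m; "tcp_pos": TCP position; "tool_rot": TCP orientation; "force": force on the tool from outside, world axes, zero at the start; "wrist_torque": the same for the moment, N m; "opening": finger opening in mm; "finger_force": force on a finger pad.
Only numpy, scipy, OpenCV 4.12 (cv2) and the standard library are available. Lean on these libraries where they do the work, as an engineer would, in place of code of your own. Each camera call takes 0.05 s, during which the arm holds its last target. There are 200 camera calls.

## Working session

There is one attempt and no reset: what is moved stays moved. The work goes in short steps, Python scripts to look and compute and a tool call to move; the robot and the scene stay as the last step left them, time stands still between calls to the robot, and variables do not carry over. Pictures are saved under pics/ and viewed, at most 14 in all, crops included, and the job is handed in when it is done.

Besides the shell and the picture viewer there is one more tool, called as name(argument=value, ...), one argument or row to a line, values as JSON. drive_tool: Moves the arm, as the interface text tells. Shifts and turns lie within -1 to 1; 1 stands for 0.05 m of shift or 0.1 rad of turn. Its arguments: {"type":"object","properties":{"series":{"type":"array","items":{"type":"array","items":{"type":"array","items":{"type":"number"}}}},"newtons":{"type":"number"}},"required":["series"]}

```bash
mkdir -p pics; ls; python3 - <<'E'
from workcell import r
import cv2
for n in("scene","top"):
    im=r.camera(n); cv2.imwrite(f"pics/{n}0.png",cv2.cvtColor(im,cv2.COLOR_RGB2BGR)); c=r.get_calibration(n);print(n,c)
print(r.state())
E
```

```text
pics
scene {'fovy': 54.05524573044975, 'cx': 261.2407996266469, 'cy': 184.54197941615556, 'world_to_cam': array([[-7.98746572e-01, -6.01390504e-01, -1.82585915e-02,
         4.37076128e+02],
       [-3.09859921e-01,  4.37179300e-01, -8.44311015e-01,
         2.33358613e+02],
       [ 5.15742905e-01, -6.68732923e-01, -5.35542281e-01,
         1.16168825e+03],
       [ 0.00000000e+00,  0.00000000e+00,  0.00000000e+00,
         1.00000000e+00]])}
top {'fovy': 49.469973525606164, 'cx': 258.84680592927685, 'cy': 188.7671808352011, 'world_to_cam': array([[-1.45369799e-02, -9.99888327e-01, -3.46536404e-03,
        -4.41394549e+00],
       [-9.88166758e-01,  1.48956406e-02, -1.52658368e-01,
         5.30060203e+02],
       [ 1.52692939e-01,  1.20516592e-03, -9.88272945e-01,
         1.25914832e+03],
       [ 0.00000000e+00,  0.00000000e+00,  0.00000000e+00,
         1.00000000e+00]])}
{'time_s': 0.1, 'q': array([ 1.1728058 ,  0.6899497 , -0.19451744,  1.56624543,  0.1573225 ,
        0.90252771, -0.21508692]), 'dq': array([ 0.0012096 , -0.00297232, -0.00048117, -0.00225051,  0.00033345,
        0.00101384, -0.00097289]), 'tau': array([-3.01318942e-03, -5.40601730e+01, -1.27151772e+00, -1.58986455e+01,
        9.36601631e-03,  4.38492541e-03,  1.46438782e-05]), 'tcp_pos': array([ 261.2614855 , -567.11507167,  230.53181261]), 'tool_rot': array([[ 9.08175130e-01,  4.18589538e-01, -8.55886816e-04],
       [ 4.18590388e-01, -9.08173884e-01,  1.51096830e-03],
       [-1.44818533e-04, -1.73048982e-03, -9.99998492e-01]]), 'force': array([1.32142558, 0.08698266, 0.4319427 ]), 'wrist_torque': array([ 0.02256049,  0.04031449, -0.03216523]), 'finger_force': 0.0, 'opening': 85.23520878328435}
```

View pics/top0.png

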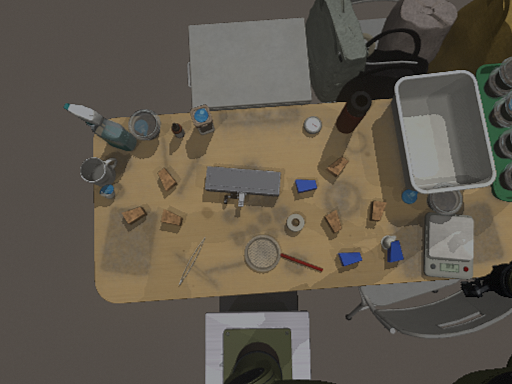

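View pics/scene0.png

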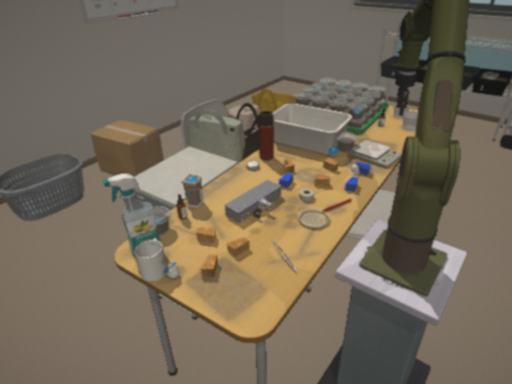

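Top view: six brown wedges at about (167,180), (134,215), (172,218), (338,167), (333,221), (377,210), the case at (243,181) with the latch at (241,199), and blue look-alikes at (306,186), (350,259), (395,252). The scene view shows the same layout. I'll refine with colour masks.

```bash
cat > h.py <<'E'
import numpy as np, cv2
from workcell import r
from scipy.spatial.transform import Rotation as R
def ray(c,uv,fish=False):
    f=192/np.tan(np.radians(c["fovy"])/2); d=(np.atleast_2d(uv)-[c["cx"],c["cy"]])
    if fish:
        rr=np.linalg.norm(d,axis=1,keepdims=True)+1e-9; t=rr/f; v=np.hstack([d/rr*np.sin(t),np.cos(t)])
    else: v=np.hstack([d/f,np.ones((len(d),1))])
    M=c["world_to_cam"]; return -M[:3,:3].T@M[:3,3], v@M[:3,:3]
def onz(c,uv,z,fish=False):
    o,v=ray(c,uv,fish); return o+v*((z-o[2])/v[:,2])[:,None]
def proj(c,P,fish=False):
    f=192/np.tan(np.radians(c["fovy"])/2); M=c["world_to_cam"]; p=np.atleast_2d(P)@M[:3,:3].T+M[:3,3]
    if fish:
        n=np.linalg.norm(p[:,:2],axis=1,keepdims=True)+1e-9; q=p[:,:2]/n*np.arctan2(n,p[:,2:])
    else: q=p[:,:2]/p[:,2:]
    return q*f+[c["cx"],c["cy"]]
def shot(n):
    c=r.get_calibration(n); return cv2.cvtColor(r.camera(n),cv2.COLOR_RGB2BGR),c
def yaw(): # direction of tool y (closing line)
    m=r.state()["tool_rot"]; return np.degrees(np.arctan2(m[1,1],m[0,1]))
def go(x,y,z,yw=None):
    """units (mm and deg in tool frame) from present pose to TCP target, tool down, closing line at yw deg (mod 180)"""
    s=r.state(); m=s["tool_rot"]; d=np.array([x,y,z])-s["tcp_pos"]
    yw=yaw() if yw is None else yw
    k=(yw-yaw()+90)%180-90; t=np.radians(yaw()+k)
    T=np.array([[-np.sin(t),np.cos(t),0],[np.cos(t),np.sin(t),0],[0,0,-1]]).T
    Y=T[:,1]; T=np.column_stack([np.cross(Y,[0,0,-1]),Y,[0,0,-1]])
    rv=R.from_matrix(m.T@T).as_rotvec()
    print("turn units",np.round(rv/.1,2),"shift now-frame units",np.round(m.T@d/50,2),"shift end-frame units",np.round(T.T@d/50,2),"q7",round(s["q"][6],2),"t",round(s["time_s"],1))
E
python3 - <<'E'
from h import *
im=cv2.imread("pics/top0.png"); c=r.get_calibration("top")
cv2.imwrite("pics/z.png",cv2.resize(im[110:280,90:420],None,fx=2.4,fy=2.4,interpolation=cv2.INTER_CUBIC))
for n,uv in dict(a=(167,180),b=(134,215),c=(172,218),d=(338,167),e=(333,221),f=(377,210)).items(): print(n,im[uv[1],uv[0]],onz(c,[uv],30)[0].round())
print("case",onz(c,[(207,168),(280,170),(280,193),(206,191)],51).round(),onz(c,[(241,201),(226,205)],25).round(), "roll",onz(c,[(295,222)],12).round(),onz(c,[(313,126)],12).round())
E
```

```text
a [ 74 106 138] [564. 277.  30.]
b [ 75 106 138] [455. 378.  30.]
c [ 67  97 126] [444. 259.  30.]
d [ 77 110 145] [ 598. -264.   30.]
e [ 71 102 133] [ 427. -241.   30.]
f [ 73 105 137] [ 459. -380.   30.]
case [[596. 148.  51.]
 [586. -79.  51.]
 [514. -77.  51.]
 [524. 151.  51.]] [[494.  44.  25.]
 [482.  92.  25.]] roll [[ 427. -125.   12.]] [[ 739. -192.   12.]]
```

View pics/z.png

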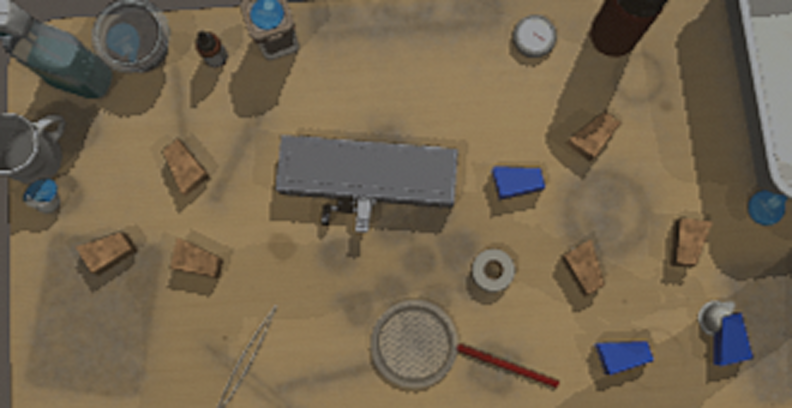

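The crop shows the wedges' outlines clearly; the case is turned by about -2.5°, with the latch at crop (363,212) and the black tab thumb at (328,212).

```bash
python3 - <<'E'
from h import *
go(470,60,280,87.5)
c=r.get_calibration("wrist");print(c); o,v=ray(c,[[c["cx"],c["cy"]]],True);print(o,v,r.state()["tcp_pos"])
E
```

```text
turn units [-0.02  0.01  4.76] shift now-frame units [ 9.04 -9.64 -0.97] shift end-frame units [  3.62 -12.71  -0.99] q7 -0.22 t 0.1
{'fovy': 65.70646984690485, 'cx': 253.2840683037964, 'cy': 197.4506560301276, 'world_to_cam': array([[ 4.18189091e-01, -9.08355788e-01, -2.76537629e-03,
        -6.23911577e+02],
       [-8.70413641e-01, -4.01588291e-01,  2.84792799e-01,
        -3.84150218e+01],
       [-2.59803730e-01, -1.16690220e-01, -9.58585111e-01,
         3.80917835e+02],
       [ 0.00000000e+00,  0.00000000e+00,  0.00000000e+00,
         1.00000000e+00]])}
[ 326.43993066 -537.71132907  374.35713675] [[-0.25980373 -0.11669022 -0.95858511]] [ 261.2614855  -567.11507167  230.53181261]
```

drive_tool(
  series=[
    [[0, 0, 0.95, 0, 0, 0, 85], [0, 0, 0.95, 0, 0, 0, 85], [0, 0, 0.95, 0, 0, 0, 85], [0, 0, 0.95, 0, 0, 0, 85], [0, 0, 0.95, 0, 0, 0, 85], [0, 0, 0, 0.26, -0.91, -0.07, 85], [0, 0, 0, 0.26, -0.91, -0.07, 85], [0, 0, 0, 0.26, -0.91, -0.07, 85], [0, 0, 0, 0.26, -0.91, -0.07, 85], [0, 0, 0, 0.26, -0.91, -0.07, 85], [0, 0, 0, 0.26, -0.91, -0.07, 85], [0, 0, 0, 0.26, -0.91, -0.07, 85], [0, 0, 0, 0.26, -0.91, -0.07, 85], [0, 0, 0, 0.26, -0.91, -0.07, 85], [0, 0, 0, 0.26, -0.91, -0.07, 85], [0, 0, 0, 0.26, -0.91, -0.07, 85], [0, 0, 0, 0.26, -0.91, -0.07, 85], [0, 0, 0, 0.26, -0.91, -0.07, 85], [0, 0, 0, 0.26, -0.91, -0.07, 85], [0, 0, 0, 0, 0, 0, 30]],
  ],
)

```text
time_s: 2.1
tcp_pos: [472.9, 69.3, 280.6]
tool_rot: [[1.0, -0.031, 0.003], [-0.031, -1.0, 0.005], [0.003, -0.005, -1.0]]
force: [-0.4, -0.2, -0.2]
opening: 73.2
finger_force: 0.0
```

drive_tool(
  series=[
    [[0, 0, 0, 0, 0, 0, 30], [0, 0, 0, 0, 0, 0, 30], [0, 0, 0, 0, 0, 0, 30]],
  ],
)

```text
time_s: 2.4
tcp_pos: [470.4, 59.1, 280.1]
tool_rot: [[0.999, -0.046, -0.001], [-0.046, -0.999, -0.001], [-0.001, 0.001, -1.0]]
force: [-0.2, -0.4, 0.1]
opening: 30.3
finger_force: 0.0
```

```bash
cat > k.py <<'E'
from h import *
im,c=shot("wrist"); import pickle,sys; cv2.imwrite(f"pics/{sys.argv[1]}.png",im); pickle.dump(c,open(f"pics/{sys.argv[1]}.pkl","wb"))
s=r.state(); print(s["time_s"],s["tcp_pos"],s["opening"],s["force"])
E
python3 k.py w1; python3 -c "
import cv2;cv2.imwrite('pics/w1z.png',cv2.resize(cv2.imread('pics/w1.png'),None,fx=1.5,fy=1.5))"
```

```text
2.45 [470.47559729  59.21619611 280.17767162] 30.536585096262435 [-0.03963907 -0.25015503  0.31955865]
```

View pics/w1z.png

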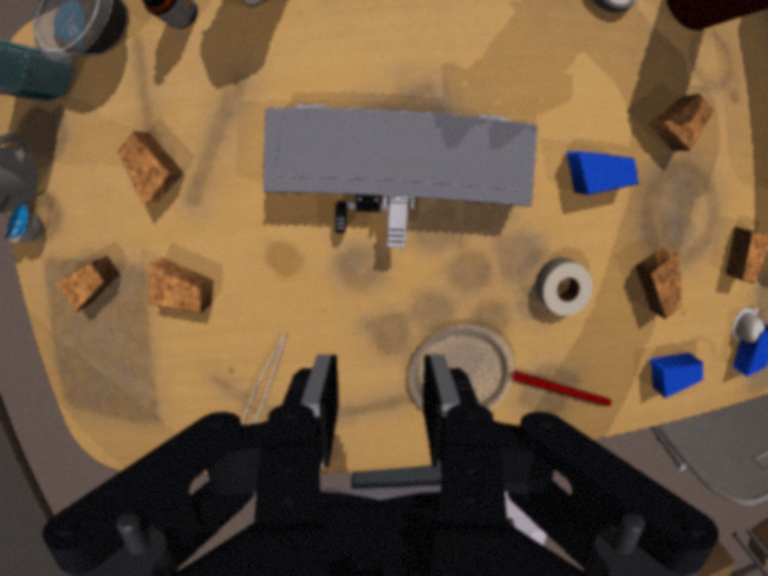

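The wrist view shows the case with its lid top from (264,109) to (535,206), the latch tail at (397,220), the black tab thumb at (341,217), and all six wedges around it (1.5x pixels).

```bash
python3 - <<'E'
from h import *
import pickle
im=cv2.imread("pics/w1.png"); c=pickle.load(open("pics/w1.pkl","rb"))
A=lambda p,z: onz(c,np.array(p)/1.5,z,True).round(1)
hsv=cv2.cvtColor(im,cv2.COLOR_BGR2HSV)
m=((hsv[...,1]<75)&(hsv[...,2]>70)&(hsv[...,2]<150)).astype(np.uint8); m[:,:165]=0;m[:,370:]=0;m[145:]=0;m[:60]=0
m=cv2.morphologyEx(m,cv2.MORPH_OPEN,np.ones((5,5)))
cs=max(cv2.findContours(m,0,1)[0],key=cv2.contourArea)
print("approx",cv2.approxPolyDP(cs,4,True)[:,0]*1.5)
print("lid corners",A([(266,109),(535,125),(531,206),(264,190)],51))
print("tail end",A([(388,246),(406,247),(390,205),(409,207)],43))
print("tab",A([(335,203),(348,203),(346,232),(335,231),(341,217)],25))
crop=im[60:180,165:370]; cv2.imwrite("pics/w1c.png",cv2.resize(crop,None,fx=3.9,fy=3.9,interpolation=cv2.INTER_CUBIC))
E
```

```text
approx [[265.5 109.5]
 [264.  190.5]
 [379.5 193.5]
 [381.  210. ]
 [397.5 195. ]
 [406.5 208.5]
 [418.5 196.5]
 [529.5 204. ]
 [534.  124.5]
 [325.5 105. ]]
lid corners [[598.6 147.8  51. ]
 [576.9 -78.9  51. ]
 [506.2 -74.1  51. ]
 [529.4 154.1  51. ]]
tail end [[473.6  51.3  43. ]
 [472.   35.7  43. ]
 [509.1  48.1  43. ]
 [506.7  31.9  43. ]]
tab [[511.9  96.7  25. ]
 [511.2  85.1  25. ]
 [485.   88.4  25. ]
 [486.5  98.3  25. ]
 [498.9  92.1  25. ]]
```

View pics/w1c.png

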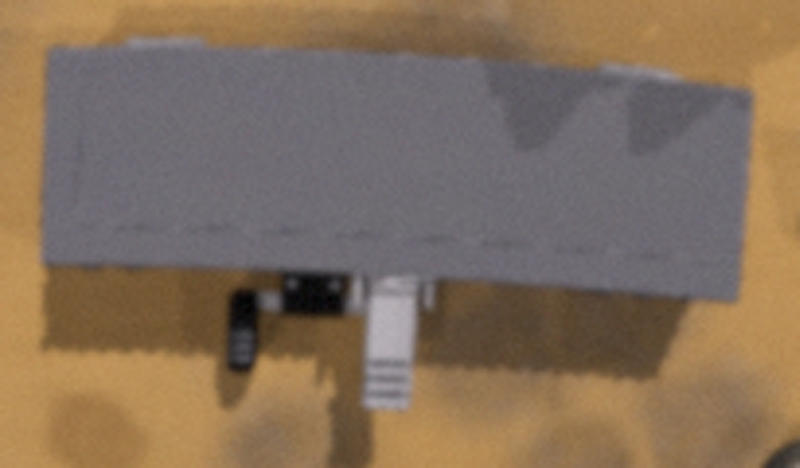

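Case yaw is about -5.3°, its centre about (552.8, 37.2). Next, the tab.

```bash
cat >> h.py <<'E'
CY=-5.3; O=np.array([552.8,37.2])
def loc(x,y): a=np.radians(CY); return O+np.array([[np.cos(a),-np.sin(a)],[np.sin(a),np.cos(a)]])@[x,y]
E
python3 - <<'E'
from h import *
go(*loc(-62,49.7),60,90+CY); go(*loc(-62,49.7),7,90+CY)
E
```

```text
turn units [0.01 0.01 0.46] shift now-frame units [ 0.48 -0.69  4.4 ] shift end-frame units [ 0.44 -0.71  4.4 ] q7 -1.87 t 2.5
turn units [0.01 0.01 0.46] shift now-frame units [ 0.48 -0.69  5.46] shift end-frame units [ 0.44 -0.71  5.46] q7 -1.87 t 2.5
```

drive_tool(
  series=[
    [[0, 0, 0.46, 0, 0, 0, 28], [0, 0, 0, 0.44, -0.71, 0.9, 28], [0, 0, 0, 0, 0, 0.9, 28], [0, 0, 0, 0, 0, 0.9, 28], [0, 0, 0, 0, 0, 0.9, 28], [0, 0, 0, 0, 0, 0.8, 28], [0, 0, 0, 0, 0, 0.5, 28], [0, 0, 0, 0, 0, 0.5, 28], [0, 0, 0, 0, 0, 0, 28], [0, 0, 0, 0, 0, 0, 28], [0, 0, 0, 0, 0, 0, 4], [0, 0, 0, 0, 0, 0, 4], [0, 0, 0, 0, 0, 0, 4], [0, 0, 0, 0, 0, 0, 4], [0, 0, 0, 0, 0, 0, 4]],
  ],
  newtons=20,
)

```text
time_s: 3.95
tcp_pos: [492.4, 92.6, 20.2]
tool_rot: [[0.996, -0.085, 0.003], [-0.085, -0.996, 0.006], [0.003, -0.006, -1.0]]
force: [-1.3, 7.8, -2.1]
opening: 9.1
finger_force: 23.2
```

drive_tool(
  series=[
    [[0, 0, 0, 0, 0, 0, 26], [0, 0, 0, 0, 0, 0, 26], [0, 0, 0, 0, 0, 0.13, 26], [0, 0, 0, 0, 0, 0.12, 26], [0, 0, 0, 0, 0, 0, 4], [0, 0, 0, 0, 0, 0, 4], [0, 0, 0, 0, 0, 0, 4], [0, 0, 0, 0, 0, 0, 4]],
  ],
  newtons=25,
)

```text
time_s: 4.75
tcp_pos: [491.5, 92.8, 5.7]
tool_rot: [[0.996, -0.085, 0.001], [-0.085, -0.996, 0.006], [0.0, -0.006, -1.0]]
force: [-0.7, 10.2, -2.2]
opening: 9.2
finger_force: 28.6
```

drive_tool(
  series=[
    [[0, 0, 0, 0, -0.09, 0, 4], [0, 0, 0, 0, -0.09, 0, 4], [0, 0, 0, 0, -0.09, 0, 4], [0, 0, 0, 0, -0.09, 0, 4], [0, 0, 0, 0, 0, 0, 4], [0, 0, 0, 0, 0, 0, 4]],
  ],
)

```text
time_s: 5.35
tcp_pos: [492.9, 106.8, 5.9]
tool_rot: [[0.996, -0.088, 0.0], [-0.088, -0.996, 0.001], [-0.0, -0.001, -1.0]]
force: [0.5, 1.9, -8.4]
opening: 9.5
finger_force: 27.8
```

drive_tool(
  series=[
    [[0, 0, 0, 0, -0.08, 0, 4], [0, 0, 0, 0, 0, 0, 4], [0, 0, 0, 0, 0, 0, 4]],
  ],
)

```text
time_s: 5.65
tcp_pos: [493.3, 110.3, 6.0]
tool_rot: [[0.996, -0.089, -0.0], [-0.089, -0.996, 0.0], [-0.0, -0.0, -1.0]]
force: [1.7, 0.5, -10.4]
opening: 9.4
finger_force: 27.6
```

drive_tool(
  series=[
    [[0, 0, 0, 0, 0, 0, 24], [0, 0, 0, 0, 0, 0, 24], [0, 0, 0, 0, 0, -0.7, 24], [0, 0, 0, 0, 0, -0.7, 36], [0, 0, 0, 0, 0, 0, 36], [0, 0, 0, 0, 0, 0, 36]],
  ],
)

```text
time_s: 6.25
tcp_pos: [493.9, 110.1, 77.2]
tool_rot: [[0.996, -0.089, 0.002], [-0.089, -0.996, 0.001], [0.002, -0.001, -1.0]]
force: [-0.6, -0.7, -0.8]
opening: 35.7
finger_force: 0.0
```

```bash
python3 - <<'E'
from h import *
go(*loc(-70,-.7),31,90+CY)
E
python3 k.py w2; python3 -c "
import cv2;cv2.imwrite('pics/w2z.png',cv2.resize(cv2.imread('pics/w2.png')[40:310,130:400],None,fx=2.2,fy=2.2))"
```

```text
turn units [-0.01 -0.02  0.03] shift now-frame units [-0.1   1.36  0.92] shift end-frame units [-0.09  1.36  0.92] q7 -2.0 t 6.2
6.3 [493.20283189 109.94410184  76.32493739] 35.66541380704817 [-0.7304117   0.26199132  0.20349492]
```

View pics/w2z.png

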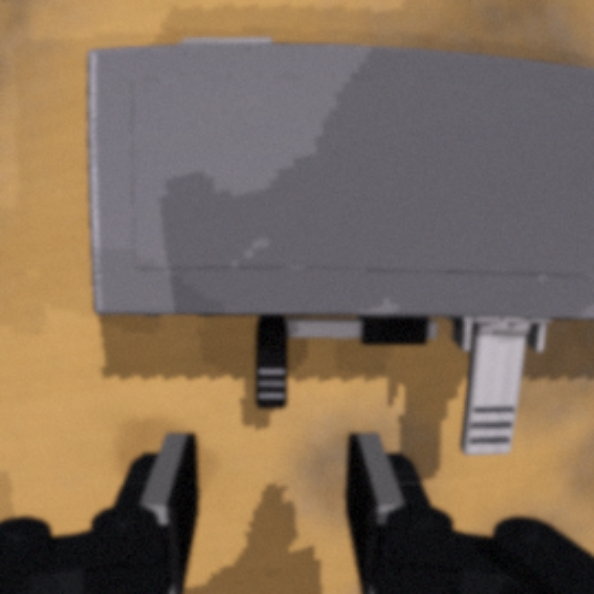

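The tab has slid left and its bolt end, at (425,328), is clear of the latch; the tail is at about (492,385). Now I grip the tail.

drive_tool(
  series=[
    [[0, 0, 0, -0.05, 0.68, 0, 36], [0, 0, 0, -0.05, 0.68, 0, 36], [0, 0, 0, 0, 0, 0, 36], [0, 0, 0, 0, 0, 0.46, 36], [0, 0, 0, 0, 0, 0.46, 36], [0, 0, 0, 0, 0, 0, 36], [0, 0, 0, 0, 0, 0, 10], [0, 0, 0, 0, 0, 0, 10], [0, 0, 0, 0, 0, 0, 10], [0, 0, 0, 0, 0, 0, 10]],
  ],
  newtons=25,
)

```text
time_s: 7.3
tcp_pos: [481.9, 44.4, 30.7]
tool_rot: [[0.996, -0.087, -0.0], [-0.087, -0.996, 0.002], [-0.0, -0.002, -1.0]]
force: [-2.1, 5.1, -0.4]
opening: 14.8
finger_force: 27.0
```

```bash
python3 - <<'E'
from h import *
s=r.state();p=s["tcp_pos"];a=np.radians(CY);d=p[:2]-O;print(d[0]*np.cos(a)+d[1]*np.sin(a),-d[0]*np.sin(a)+d[1]*np.cos(a))
P=[(-108.5,17.5),(-105,28),(-100.5,37.9)]+[(-107.4*np.cos(t),107.4*np.sin(t)) for t in np.linspace(.361,1.95,18)[1:]]
D=np.diff(np.array(P),axis=0)/50; print((D*[1,-1]).round(2).tolist())
E
```

```text
-71.23543330595986 0.6145448955331387
[[0.07, -0.21], [0.09, -0.2], [0.08, -0.18], [0.1, -0.18], [0.11, -0.17], [0.13, -0.16], [0.14, -0.14], [0.15, -0.13], [0.17, -0.11], [0.18, -0.1], [0.18, -0.08], [0.19, -0.06], [0.2, -0.05], [0.2, -0.03], [0.2, -0.01], [0.2, 0.01], [0.2, 0.03], [0.19, 0.05], [0.19, 0.07]]
```

drive_tool(
  series=[
    [[0, 0, 0, 0.07, 0, -0.21, 10], [0, 0, 0, 0.09, 0, -0.2, 10], [0, 0, 0, 0.08, 0, -0.18, 10], [0, 0, 0, 0.1, 0, -0.18, 10], [0, 0, 0, 0.11, 0, -0.17, 10], [0, 0, 0, 0.13, 0, -0.16, 10], [0, 0, 0, 0, 0, 0, 10]],
  ],
)

```text
time_s: 8.0
tcp_pos: [510.7, 41.7, 86.4]
tool_rot: [[0.996, -0.088, -0.0], [-0.088, -0.996, 0.002], [-0.001, -0.002, -1.0]]
force: [-2.6, 5.8, 0.1]
opening: 14.8
finger_force: 27.4
```

drive_tool(
  series=[
    [[0, 0, 0, 0.14, 0, -0.14, 10], [0, 0, 0, 0.15, 0, -0.13, 10], [0, 0, 0, 0.17, 0, -0.11, 10], [0, 0, 0, 0.18, 0, -0.1, 10], [0, 0, 0, 0.18, 0, -0.08, 10], [0, 0, 0, 0.19, 0, -0.06, 10], [0, 0, 0, 0, 0, 0, 10]],
  ],
)

```text
time_s: 8.7
tcp_pos: [561.4, 36.9, 117.5]
tool_rot: [[0.996, -0.089, 0.0], [-0.089, -0.996, 0.002], [-0.0, -0.002, -1.0]]
force: [-3.0, 4.7, 3.9]
opening: 15.9
finger_force: 28.0
```

drive_tool(
  series=[
    [[0, 0, 0, 0.2, 0, -0.05, 10], [0, 0, 0, 0.2, 0, -0.03, 10], [0, 0, 0, 0.2, 0, -0.01, 10], [0, 0, 0, 0.2, 0, 0.01, 10], [0, 0, 0, 0.2, 0, 0.03, 10], [0, 0, 0, 0.19, 0, 0.05, 10], [0, 0, 0, 0.19, 0, 0.07, 10], [0, 0, 0, 0, 0, 0, 10]],
  ],
)

```text
time_s: 9.5
tcp_pos: [632.7, 30.2, 114.4]
tool_rot: [[0.996, -0.089, 0.005], [-0.089, -0.996, 0.001], [0.005, -0.002, -1.0]]
force: [0.7, 2.8, 6.5]
opening: 15.0
finger_force: 30.7
```

drive_tool(
  series=[
    [[0, 0, 0, 0, 0, 0, 40], [0, 0, 0, 0, 0, 0, 40], [0, 0, 0, 0, 0, 0, 40], [0, 0, 0, 0, 0, -0.6, 40], [0, 0, 0, 0, 0, -0.6, 40], [0, 0, 0, 0, 0, -0.6, 40], [0, 0, 0, -0.47, -0.7, 0, 40], [0, 0, 0, -0.47, -0.7, 0, 40], [0, 0, 0, -0.47, -0.7, 0, 40], [0, 0, 0, -0.47, -0.7, 0, 40], [0, 0, 0, -0.47, -0.7, 0, 40], [0, 0, 0, -0.47, -0.7, 0, 40], [0, 0, 0, -0.47, -0.7, 0, 40], [0, 0, 0, 0, 0, 0, 80], [0, 0, 0, 0, 0, 0, 80], [0, 0, 0, 0, 0, 0, 80]],
  ],
)

```text
time_s: 11.1
tcp_pos: [488.9, 286.4, 202.6]
tool_rot: [[0.996, -0.091, 0.001], [-0.091, -0.996, -0.002], [0.001, 0.002, -1.0]]
force: [-0.2, 0.6, 0.9]
opening: 79.6
finger_force: 0.0
```

```bash
python3 k.py w3; python3 -c "
import cv2;cv2.imwrite('pics/w3z.png',cv2.resize(cv2.imread('pics/w3.png'),None,fx=1.56,fy=1.56))"
```

```text
11.15 [489.12862294 286.08476081 202.59624853] 80.08407902602923 [ 1.41855929 -0.29319215 -1.22893381]
```

View pics/w3z.png

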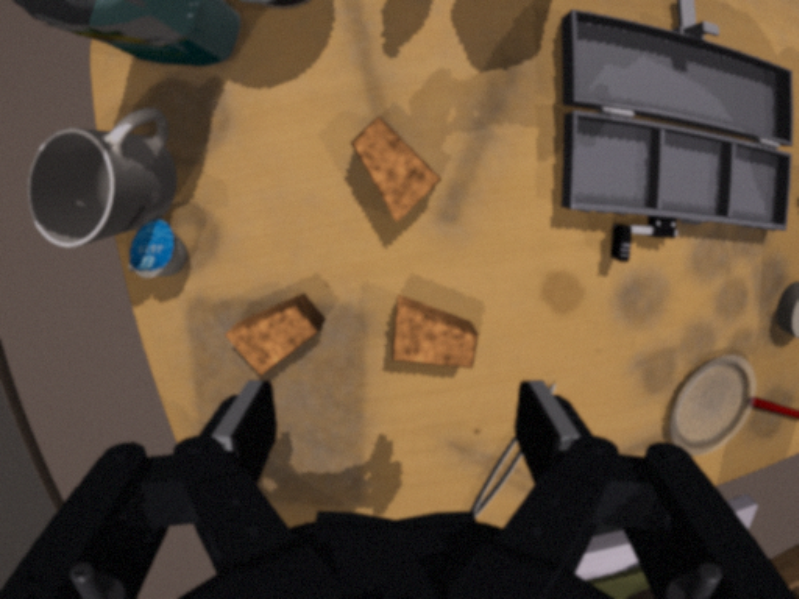

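The lid is laid back. The compartments show at (565-790, 115-230), and wedges at (395,170), (275,335), (435,335). Next step is the corner fit on the top faces.

```bash
cat >> h.py <<'E'
W=np.array([[-30,-17],[30,-17],[30,9],[-30,25]],float)
def fit(q):
    best=None
    for k in range(4):
        p=np.roll(W,k,0); pc,qc=p.mean(0),q.mean(0); U,S,V=np.linalg.svd((p-pc).T@(q-qc))
        D=np.diag([1,np.linalg.det(V.T@U.T)]); M=V.T@D@U.T; t=qc-M@pc
        e=np.sqrt((((p@M.T+t)-q)**2).sum(1).mean())
        if best is None or e<best[0]: best=(e,t,np.degrees(np.arctan2(M[1,0],M[0,0])))
    return best
def wedges(im,c,zt=36,fish=True,dbg=None):
    b=cv2.GaussianBlur(im,(5,5),0).astype(int); B,G,Rr=b[...,0],b[...,1],b[...,2]
    hsv=cv2.cvtColor(b.astype(np.uint8),cv2.COLOR_BGR2HSV)
    m=((hsv[...,0]<14)&(hsv[...,1]>90)&(hsv[...,2]>TH)).astype(np.uint8)
    m=cv2.morphologyEx(cv2.morphologyEx(m,cv2.MORPH_OPEN,np.ones((3,3))),cv2.MORPH_CLOSE,np.ones((7,7)))
    if dbg: cv2.imwrite(dbg,m*255)
    out=[]
    for k in cv2.findContours(m,0,1)[0]:
        if cv2.contourArea(k)<250: continue
        h=cv2.convexHull(k); e=cv2.arcLength(h,True)
        for f in np.arange(.02,.12,.005):
            a=cv2.approxPolyDP(h,f*e,True)[:,0].astype(float)
            if len(a)<=4: break
        if len(a)!=4: continue
        # refine: fit line to hull/contour pts near each side
        P=k[:,0].astype(float); L=[]
        for i in range(4):
            s,t=a[i],a[(i+1)%4]; d=(t-s)/np.linalg.norm(t-s); n=[-d[1],d[0]]; u=(P-s)@d; w=abs((P-s)@n)
            S=P[(w<3)&(u>.12*np.linalg.norm(t-s))&(u<.88*np.linalg.norm(t-s))]
            if len(S)<4: S=np.array([s,t])
            vx,vy,x,y=cv2.fitLine(S.astype(np.float32),cv2.DIST_HUBER,0,.01,.01).ravel(); L.append((np.array([x,y]),np.array([vx,vy])))
        q=[]
        for i in range(4):
            (p1,d1),(p2,d2)=L[i-1],L[i]; s=np.linalg.solve(np.column_stack([d1,-d2]),p2-p1); q.append(p1+s[0]*d1)
        w=onz(c,np.array(q),zt,fish)[:,:2]
        if np.cross(w[1]-w[0],w[2]-w[1])<0: w=w[::-1]
        e,t,y=fit(w); 
        if e<8: out.append((round(e,1),t.round(1),round(y,1),np.mean(q,0).round(0)))
    return out
TH=80
E
python3 - 2>/dev/null <<'E'
from h import *
import h,pickle
im=cv2.imread("pics/w3.png"); c=pickle.load(open("pics/w3.pkl","rb"))
hsv=cv2.cvtColor(cv2.GaussianBlur(im,(5,5),0),cv2.COLOR_BGR2HSV)
for p in [(253,109),(175,216),(279,215),(230,127),(202,197),(303,205),(180,70),(340,190),(220,230)]: print(p,hsv[p[1],p[0]])
for th in (70,85,100,115):
    h.TH=th; print(th,*wedges(im,c),sep="\n ")
c=r.get_calibration("top"); im,_=shot("top")
for th in (70,100):
    h.TH=th; print(th,*wedges(im,c,36,False),sep="\n ")
E
```

```text
(253, 109) [ 13 156 160]
(175, 216) [ 14 157 167]
(279, 215) [ 13 158 152]
(230, 127) [ 16 138 105]
(202, 197) [ 15 132  77]
(303, 205) [ 17 141 150]
(180, 70) [ 17 133 177]
(340, 190) [ 17 135 179]
(220, 230) [ 15 108 132]
70
85
100
115
70
100
```

```bash
sed -i 's/m=((hsv\[...,0\]<14).*$/m=((hsv[...,0]<=HU)\&(hsv[...,1]>130)\&(hsv[...,2]>TH)).astype(np.uint8)/; s/^TH=80/TH=80; HU=15/' h.py
python3 - <<'E' 2>&1 | grep -v Warn
from h import *
import h,pickle
im=cv2.imread("pics/w3.png"); c=pickle.load(open("pics/w3.pkl","rb"))
lab=cv2.cvtColor(cv2.GaussianBlur(im,(5,5),0),cv2.COLOR_BGR2LAB)
for p in [(253,109),(175,216),(279,215),(230,127),(202,197),(303,205),(180,70),(340,190),(220,230)]: print(p,lab[p[1],p[0]])
for hu in (14,15):
  h.HU=hu
  for th in (80,100,115):
    h.TH=th; print(hu,th,*wedges(im,c,dbg=f"pics/m{hu}_{th}.png"),sep="\n ")
v=cv2.hconcat([cv2.imread(f"pics/m{a}.png")[60:260,130:330] for a in("14_100","15_80","15_100","15_115")]);cv2.imwrite("pics/mm.png",v)
E
```

```text
(253, 109) [127 145 161]
(175, 216) [132 145 163]
(279, 215) [120 145 160]
(230, 127) [ 90 136 150]
(202, 197) [ 65 134 144]
(303, 205) [129 136 159]
(180, 70) [152 137 161]
(340, 190) [154 137 163]
(220, 230) [117 135 148]
14
 80
 (np.float64(2.6), array([456.6, 379.7]), np.float64(-57.7), array([174., 214.], dtype=float32))
 (np.float64(3.7), array([444.6, 261.8]), np.float64(-100.6), array([278., 215.], dtype=float32))
 (np.float64(1.2), array([566.9, 280.9]), np.float64(39.5), array([251., 106.], dtype=float32))
14
 100
 (np.float64(1.6), array([455.4, 379.5]), np.float64(-59.6), array([175., 215.], dtype=float32))
 (np.float64(3.6), array([443.2, 261.8]), np.float64(-105.1), array([278., 217.], dtype=float32))
 (np.float64(1.2), array([566.9, 280.9]), np.float64(39.5), array([251., 106.], dtype=float32))
14
 115
 (np.float64(2.0), array([455.3, 379.9]), np.float64(-60.1), array([174., 215.], dtype=float32))
 (np.float64(3.7), array([442.4, 261.7]), np.float64(-104.9), array([278., 217.], dtype=float32))
 (np.float64(1.3), array([567.1, 280.8]), np.float64(39.2), array([251., 105
[... 215 characters left out ...]
at32))
 (np.float64(1.2), array([566.8, 281. ]), np.float64(39.3), array([251., 106.], dtype=float32))
15
 100
 (np.float64(1.8), array([455.4, 379.5]), np.float64(-59.2), array([175., 215.], dtype=float32))
 (np.float64(4.9), array([442.3, 261.8]), np.float64(-104.9), array([278., 217.], dtype=float32))
 (np.float64(0.9), array([566.9, 280.9]), np.float64(39.7), array([251., 106.], dtype=float32))
15
 115
 (np.float64(2.2), array([455. , 379.8]), np.float64(-59.7), array([174., 215.], dtype=float32))
 (np.float64(4.8), array([441.8, 261.3]), np.float64(-105.1), array([278., 218.], dtype=float32))
 (np.float64(1.2), array([567.3, 280.5]), np.float64(39.0), array([251., 105.], dtype=float32))
```

View pics/mm.png

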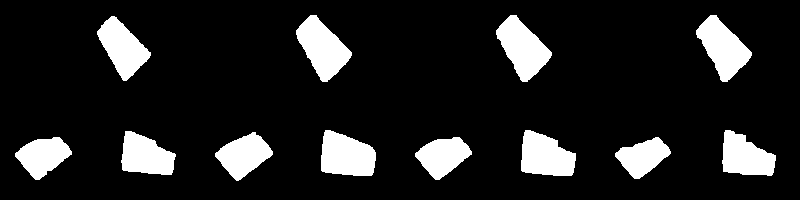

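Masks look clean (wedge quads at upper centre and the two below), so I'll use HU=14, TH=80. Moving above wedge a (566.9, 280.9, yaw 39.5°).

```bash
sed -i 's/HU=15/HU=14/; s/k=(yw-yaw()+90)%180-90; t=np.radians(yaw()+k)/th=np.degrees(np.arctan2(y,x)); yy=(yw-th+90)%180-90+th; k=(yy-yaw()) ; t=np.radians(yaw()+k)/; s/    rv=R.from_matrix(m.T@T).as_rotvec()/    L0=np.array([[-np.sin(0),1,0]]); y0=np.radians(yaw()); T0=np.column_stack([np.cross([np.cos(y0),np.sin(y0),0],[0,0,-1]),[np.cos(y0),np.sin(y0),0],[0,0,-1]]); rv=R.from_matrix(m.T@T0).as_rotvec()+[0,0,-np.radians(k)]/' h.py
cat >> h.py <<'E'
def over(w,z): # w=(x,y,yaw of wedge)
    a=np.radians(w[2]); go(w[0]+4*np.sin(a),w[1]-4*np.cos(a),z,w[2])
E
python3 - <<'E' 2>&1 | grep -v Warn
from h import *
over((566.9,280.9,39.5),130)
im,c=shot("top"); 
print(*wedges(im,c,36,False),sep="\n")
E
```

```text
turn units [ 1.000e-02 -1.000e-02 -2.353e+01] shift now-frame units [1.61 0.02 1.45] shift end-frame units [-1.15  1.13  1.45] q7 -2.29 t 11.2
```

drive_tool(
  series=[
    [[0, 0, -0.98, 0, 0, 0, 80], [0, 0, -0.98, 0, 0, 0, 80], [0, 0, -0.98, 0, 0, 0, 80], [0, 0, -0.98, 0, 0, 0, 80], [0, 0, -0.98, 0, 0, 0, 80], [0, 0, -0.98, 0, 0, 0, 80], [0, 0, -0.98, 0, 0, 0, 80], [0, 0, -0.98, 0, 0, 0, 80], [0, 0, -0.98, 0, 0, 0, 80], [0, 0, -0.98, 0, 0, 0, 80], [0, 0, -0.98, 0, 0, 0, 80], [0, 0, -0.98, 0, 0, 0, 80], [0, 0, -0.98, 0, 0, 0, 80], [0, 0, -0.98, 0, 0, 0, 80], [0, 0, -0.98, 0, 0, 0, 80], [0, 0, -0.98, 0, 0, 0, 80], [0, 0, -0.98, 0, 0, 0, 80], [0, 0, -0.98, 0, 0, 0, 80], [0, 0, -0.98, 0, 0, 0, 80], [0, 0, -0.98, 0, 0, 0, 80]],
  ],
)

```text
time_s: 13.25
tcp_pos: [488.9, 286.8, 202.5]
tool_rot: [[-0.297, 0.955, 0.0], [0.955, 0.297, -0.001], [-0.001, -0.0, -1.0]]
force: [-0.4, -0.2, -0.2]
opening: 79.8
finger_force: 0.0
```

drive_tool(
  series=[
    [[0, 0, -0.98, 0, 0, 0, 80], [0, 0, -0.98, 0, 0, 0, 80], [0, 0, -0.98, 0, 0, 0, 80], [0, 0, -0.98, 0, 0, 0, 80], [0, 0, 0, -0.38, 0.38, 0.48, 80], [0, 0, 0, -0.38, 0.38, 0.48, 80], [0, 0, 0, -0.38, 0.38, 0.48, 80], [0, 0, 0, 0, 0, 0, 80], [0, 0, 0, 0, 0, 0, 80], [0, 0, 0, 0, 0, 0, 80]],
  ],
)

```text
time_s: 14.25
tcp_pos: [567.9, 281.0, 131.4]
tool_rot: [[-0.638, 0.77, 0.0], [0.77, 0.638, 0.001], [0.001, 0.001, -1.0]]
force: [-0.5, -0.3, -0.5]
opening: 80.2
finger_force: 0.0
```

```bash
cat > look.py <<'E'
from h import *
import h,sys
im,c=shot("wrist"); p=r.state()["tcp_pos"]; cv2.imwrite(f"pics/{sys.argv[1]}.png",im)
for th in (80,100):
    h.TH=th; L=sorted(wedges(im,c),key=lambda w:np.hypot(*(w[1]-p[:2])))[:1]; print([(float(w[0]),w[1].tolist(),float(w[2])) for w in L])
    if L: w=L[0]; over((*w[1],w[2]),float(sys.argv[2]))
print("t",r.state()["time_s"],p.round(1))
E
python3 look.py a1 15 2>&1 | grep -v Warn
```

```text
[(2.0, [566.3, 282.1], 37.4)]
turn units [ 0.01 -0.    0.4 ] shift now-frame units [-0.05 -0.02  2.34] shift end-frame units [-0.05 -0.02  2.34] q7 -0.41 t 14.3
[(1.5, [566.8, 281.6], 38.2)]
turn units [ 0.01 -0.    0.26] shift now-frame units [-0.06 -0.02  2.34] shift end-frame units [-0.06 -0.01  2.34] q7 -0.41 t 14.3
t 14.3 [567.9 281.3 131.8]
```

drive_tool(
  series=[
    [[0, 0, 0.3, -0.06, -0.02, 0.6, 80], [0, 0, 0, 0, 0, 0.7, 80], [0, 0, 0, 0, 0, 0.7, 80], [0, 0, 0, 0, 0, 0.34, 80], [0, 0, 0, 0, 0, 0, 80], [0, 0, 0, 0, 0, 0, 50], [0, 0, 0, 0, 0, 0, 50], [0, 0, 0, 0, 0, 0, 50], [0, 0, 0, 0, 0, 0, 50], [0, 0, 0, 0, 0, 0, 50]],
  ],
  newtons=35,
)

```text
time_s: 15.3
tcp_pos: [570.7, 278.9, 15.9]
tool_rot: [[-0.615, 0.789, 0.003], [0.789, 0.615, 0.002], [-0.0, 0.004, -1.0]]
force: [-1.2, -1.1, 7.1]
opening: 59.1
finger_force: 39.0
```

drive_tool(
  series=[
    [[0, 0, 0, 0, 0, -0.6, 50], [0, 0, 0, 0, 0, -0.6, 50], [0, 0, 0, 0, 0, -0.6, 50], [0, 0, 0, 0, 0, -0.2, 50], [0, 0, 0, 0, 0, 0, 50]],
  ],
)

```text
time_s: 15.8
tcp_pos: [570.6, 278.3, 115.6]
tool_rot: [[-0.614, 0.789, 0.003], [0.789, 0.614, 0.002], [-0.001, 0.004, -1.0]]
force: [-0.1, 0.1, -0.5]
opening: 59.0
finger_force: 38.2
```

```bash
python3 - <<'E' 2>&1 | grep -v Warn
from h import *
import pickle
# case base from w3: dividers/rim at z~24-25, in 1.56x pixels
c=pickle.load(open("pics/w3.pkl","rb")); a=np.radians(CY); Rm=np.array([[np.cos(a),np.sin(a)],[-np.sin(a),np.cos(a)]])
for n,p,z in [("rim corners",[(567,113),(566,208),(784,229),(789,153)],25),("div",[(658,126),(653,213),(728,138),(727,222)],24)]:
    q=onz(c,np.array(p)/1.56,z,True)[:,:2]; print(n,q.round(1).tolist(),((q-O)@Rm.T).round(1).tolist())
im=cv2.imread("pics/w3.png")[60:160,350:512]; cv2.imwrite("pics/cz.png",cv2.resize(im,None,fx=4.9,fy=4.9,interpolation=cv2.INTER_CUBIC))
E
```

```text
rim corners [[597.9, 153.0], [528.8, 158.2], [507.5, -72.0], [577.4, -78.1]] [[34.2, 119.5], [-35.0, 118.3], [-35.0, -113.0], [35.2, -112.5]]
div [[590.5, 75.3], [522.8, 82.9], [585.0, 1.9], [514.2, 4.0]] [[34.0, 41.4], [-34.1, 42.7], [35.3, -32.2], [-35.3, -36.6]]
```

View pics/cz.png

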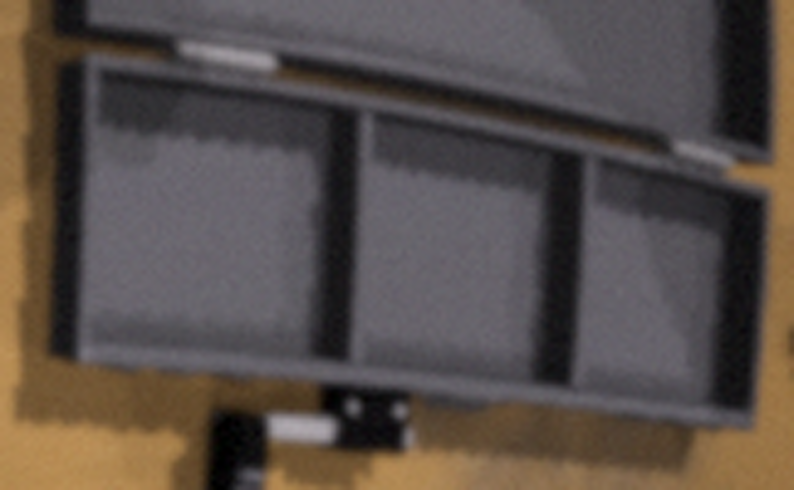

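The rims and both dividers are clearly visible. I'll carry the wedge over the case and take a closer view for an independent case position.

```bash
python3 - <<'E'
from h import *
go(*loc(0,-75),150,CY)
E
```

```text
turn units [0.04 0.01 7.54] shift now-frame units [-4.68 -4.27 -0.7 ] shift end-frame units [-6.34  0.09 -0.69] q7 -0.44 t 15.8
```

drive_tool(
  series=[
    [[0, 0, 0.94, 0, 0, -0.35, 50], [0, 0, 0.94, 0, 0, -0.35, 50], [0, 0, 0.94, 0, 0, 0, 50], [0, 0, 0.94, 0, 0, 0, 50], [0, 0, 0.94, 0, 0, 0, 50], [0, 0, 0.94, 0, 0, 0, 50], [0, 0, 0.94, 0, 0, 0, 50], [0, 0, 0.94, 0, 0, 0, 50], [0, 0, 0, -0.9, 0.01, 0, 50], [0, 0, 0, -0.9, 0.01, 0, 50], [0, 0, 0, -0.9, 0.01, 0, 50], [0, 0, 0, -0.9, 0.01, 0, 50], [0, 0, 0, -0.9, 0.01, 0, 50], [0, 0, 0, -0.9, 0.01, 0, 50], [0, 0, 0, -0.9, 0.01, 0, 50], [0, 0, 0, 0, 0, 0, 50], [0, 0, 0, 0, 0, 0, 50], [0, 0, 0, 0, 0, 0, 50]],
  ],
)

```text
time_s: 17.6
tcp_pos: [544.5, -34.9, 148.0]
tool_rot: [[0.088, 0.996, -0.001], [0.996, -0.088, 0.001], [0.001, -0.001, -1.0]]
force: [0.2, -0.1, -1.1]
opening: 59.1
finger_force: 38.2
```

```bash
python3 k.py w4; python3 -c "
import cv2;cv2.imwrite('pics/w4z.png',cv2.resize(cv2.imread('pics/w4.png'),None,fx=1.56,fy=1.56))"
```

```text
17.65 [544.59900262 -34.43780156 148.18751531] 58.909127381392835 [-0.14936867  0.1988156  -0.71237017]
```

View pics/w4z.png

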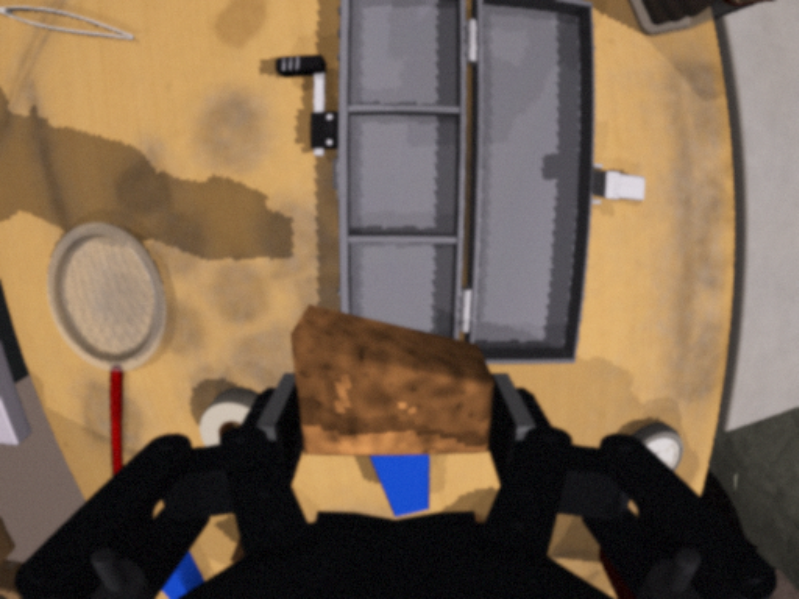

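The wedge is held square between the pads. The dividers run along rows ~109 and ~239 (columns 348-461), and the base walls are at columns ~345 and ~462.

```bash
python3 - <<'E'
from h import *
import pickle
c=pickle.load(open("pics/w4.pkl","rb")); im=cv2.imread("pics/w4.png"); a=np.radians(CY); Rm=np.array([[np.cos(a),np.sin(a)],[-np.sin(a),np.cos(a)]])
f=lambda p,z:((onz(c,np.array(p)/1.56,z,True)[:,:2]-O)@Rm.T).round(1).tolist()
print("div",f([(352,109),(455,109),(352,239),(455,239.5)],24))
print("front rim outer",f([(340,20),(340,120),(340,230),(340,290)],25)); print("back rim outer",f([(468,20),(468,120),(464,235),(461,290)],25))
print("latch end",f([(602,185),(644,175),(642,200)],12)); g=cv2.cvtColor(im,cv2.COLOR_BGR2GRAY)
print(g[60:82,260].tolist(),g[145:165,260].tolist()); print(g[70+25,210:312].tolist())
E
```

```text
div [[-27.5, 37.6], [31.0, 38.1], [-27.9, -38.2], [32.2, -38.2]]
front rim outer [[-34.8, 92.4], [-34.2, 31.2], [-34.7, -32.7], [-35.5, -68.7]]
back rim outer [[38.7, 93.2], [38.4, 31.8], [37.3, -35.3], [36.7, -68.3]]
latch end [[128.9, -1.3], [160.3, 8.1], [159.8, -8.7]]
[125, 126, 122, 123, 113, 101, 90, 97, 115, 122, 106, 77, 56, 66, 91, 107, 109, 117, 120, 125, 130, 132] [83, 76, 71, 61, 56, 62, 95, 119, 129, 128, 121, 112, 118, 123, 130, 132, 132, 131, 134, 133]
[46, 45, 42, 47, 46, 56, 79, 107, 128, 130, 130, 120, 92, 75, 81, 96, 99, 104, 101, 107, 112, 116, 123, 129, 136, 134, 132, 134, 134, 136, 135, 135, 134, 133, 135, 135, 136, 134, 134, 134, 132, 136, 135, 135, 133, 133, 134, 134, 131, 135, 133, 134, 132, 131, 131, 135, 131, 132, 135, 134, 134, 135, 135, 136, 133, 132, 133, 133, 127, 118, 106, 90, 81, 82, 82, 81, 79, 80, 81, 83, 81, 73, 58, 46, 64, 93, 113, 111, 97, 74, 63, 54, 41, 39, 35, 53, 84, 109, 118, 118, 109, 109]
```

```bash
python3 - <<'E'
from h import *
import pickle
c=pickle.load(open("pics/w4.pkl","rb")); s=r.state(); m=s["tool_rot"]
q=onz(c,np.array([(302,453),(491,452),(307,309),(490,345)])/1.56,168.3,True); print(((q-s["tcp_pos"])@m).round(1))
q=onz(c,np.array([(307,309)])/1.56,132.3,True); print(((q-s["tcp_pos"])@m).round(1))
go(*loc(0,60),75,CY)
E
```

```text
[[-14.1 -30.9 -20.1]
 [-13.8  30.  -20.2]
 [ 34.3 -25.6 -20.1]
 [ 23.4  26.6 -20.1]]
[[ 23.6 -32.9  15.9]]
turn units [-0.01 -0.01  0.05] shift now-frame units [2.64 0.05 1.47] shift end-frame units [2.64 0.03 1.46] q7 -0.64 t 17.6
```

```bash
sed -i 's/^CY=-5.3; O=.*/CY=-5.6; O=np.array([554.6,37.5])/' h.py; python3 - <<'E'
from h import *
go(*loc(0,54.8),24.5,CY)
E
```

```text
turn units [-0.01 -0.01  0.1 ] shift now-frame units [2.54 0.09 2.48] shift end-frame units [2.55 0.06 2.47] q7 -0.64 t 17.6
```

drive_tool(
  series=[
    [[0, 0, 0.1, 0.85, 0.02, 0, 50], [0, 0, 0, 0.85, 0.02, 0, 50], [0, 0, 0, 0.85, 0.02, 0, 50], [0, 0, 0, 0, 0, 0.6, 50], [0, 0, 0, 0, 0, 0.6, 50], [0, 0, 0, 0, 0, 0.5, 50], [0, 0, 0, 0, 0, 0, 50], [0, 0, 0, 0, 0, 0, 50]],
  ],
)

```text
time_s: 18.45
tcp_pos: [559.8, 91.8, 63.8]
tool_rot: [[0.098, 0.995, -0.001], [0.995, -0.098, 0.0], [0.0, -0.001, -1.0]]
force: [-0.1, -0.2, -0.6]
opening: 59.0
finger_force: 38.2
```

```bash
python3 - <<'E'
from h import *
go(*loc(0,54.8),24.5,CY)
E
```

```text
turn units [-0.01 -0.   -0.  ] shift now-frame units [0.   0.   0.79] shift end-frame units [0.   0.   0.79] q7 -0.91 t 18.4
```

drive_tool(
  series=[
    [[0, 0, 0, 0, 0, 0.2, 50], [0, 0, 0, 0, 0, 0.2, 50], [0, 0, 0, 0, 0, 0.2, 50], [0, 0, 0, 0, 0, 0.17, 50], [0, 0, 0, 0, 0, 0, 50], [0, 0, 0, 0, 0, 0, 50]],
  ],
)

```text
time_s: 19.05
tcp_pos: [559.8, 90.9, 24.8]
tool_rot: [[0.099, 0.995, -0.0], [0.995, -0.099, 0.001], [0.001, -0.001, -1.0]]
force: [0.5, 2.4, -2.2]
opening: 59.4
finger_force: 38.8
```

drive_tool(
  series=[
    [[0, 0, 0, 0, 0, 0, 72], [0, 0, 0, 0, 0, 0, 72], [0, 0, 0, 0, 0, -0.3, 72], [0, 0, 0, 0, 0, -0.7, 80], [0, 0, 0, 0, 0, -0.7, 80], [0, 0, 0, 0, 0, -0.4, 80], [0, 0, 0, 0, 0, 0, 80]],
  ],
)

```text
time_s: 19.75
tcp_pos: [562.0, 90.2, 133.3]
tool_rot: [[0.101, 0.995, 0.006], [0.995, -0.101, 0.001], [0.001, 0.006, -1.0]]
force: [0.2, -0.1, -0.2]
opening: 80.2
finger_force: 0.0
```

```bash
python3 - <<'E'
from h import *
over((443.5,262,-103),130)
E
```

```text
turn units [ 6.000e-02 -1.000e-02 -1.445e+01] shift now-frame units [ 3.19 -2.78  0.05] shift end-frame units [3.16 2.81 0.07] q7 -0.85 t 19.8
```

drive_tool(
  series=[
    [[0, 0, -0.97, 0, 0, 0, 80], [0, 0, -0.97, 0, 0, 0, 80], [0, 0, -0.97, 0, 0, 0, 80], [0, 0, -0.97, 0, 0, 0, 80], [0, 0, -0.97, 0, 0, 0, 80], [0, 0, -0.97, 0, 0, 0, 80], [0, 0, -0.97, 0, 0, 0, 80], [0, 0, -0.97, 0, 0, 0, 80], [0, 0, -0.97, 0, 0, 0, 80], [0, 0, -0.97, 0, 0, 0, 80], [0, 0, -0.97, 0, 0, 0, 80], [0, 0, -0.97, 0, 0, 0, 80], [0, 0, -0.97, 0, 0, 0, 80], [0, 0, -0.97, 0, 0, 0, 80], [0, 0, -0.87, 0, 0, 0, 80], [0, 0, 0, 0.63, 0.56, 0, 80], [0, 0, 0, 0.63, 0.56, 0, 80], [0, 0, 0, 0.63, 0.56, 0, 80], [0, 0, 0, 0.63, 0.56, 0, 80], [0, 0, 0, 0.63, 0.56, 0, 80]],
  ],
)

```text
time_s: 21.75
tcp_pos: [436.5, 262.2, 129.2]
tool_rot: [[-0.974, 0.224, -0.001], [0.224, 0.974, -0.002], [0.001, -0.002, -1.0]]
force: [0.7, 0.7, 0.4]
opening: 80.2
finger_force: 0.0
```

drive_tool(
  series=[
    [[0, 0, 0, 0, 0, 0, 80], [0, 0, 0, 0, 0, 0, 80], [0, 0, 0, 0, 0, 0, 80]],
  ],
)

```text
time_s: 22.05
tcp_pos: [438.4, 260.2, 129.3]
tool_rot: [[-0.974, 0.226, -0.0], [0.226, 0.974, -0.003], [-0.0, -0.003, -1.0]]
force: [-0.4, -0.7, 0.7]
opening: 79.9
finger_force: 0.0
```

```bash
python3 look.py c1 15 2>&1 | grep -v Warn
```

```text
[(1.7, [439.9, 261.4], -101.5)]
turn units [-0.02  0.   -0.28] shift now-frame units [0.06 0.04 2.29] shift end-frame units [0.06 0.03 2.29] q7 -0.17 t 22.1
[(2.0, [440.3, 261.3], -101.7)]
turn units [-0.02  0.   -0.24] shift now-frame units [0.05 0.04 2.29] shift end-frame units [0.05 0.03 2.29] q7 -0.17 t 22.1
t 22.1 [438.6 260.  129.4]
```

drive_tool(
  series=[
    [[0, 0, -0.26, 0.06, 0.04, 0.6, 80], [0, 0, 0, 0, 0, 0.7, 80], [0, 0, 0, 0, 0, 0.6, 80], [0, 0, 0, 0, 0, 0.4, 80], [0, 0, 0, 0, 0, 0, 80], [0, 0, 0, 0, 0, 0, 50], [0, 0, 0, 0, 0, 0, 50], [0, 0, 0, 0, 0, 0, 50], [0, 0, 0, 0, 0, 0, 50], [0, 0, 0, 0, 0, 0, 50]],
  ],
)

```text
time_s: 23.1
tcp_pos: [436.1, 264.8, 16.1]
tool_rot: [[-0.98, 0.199, 0.002], [0.199, 0.98, 0.001], [-0.002, 0.001, -1.0]]
force: [0.5, -1.1, 6.5]
opening: 59.2
finger_force: 39.0
```

drive_tool(
  series=[
    [[0, 0, 0, 0, 0, -0.6, 50], [0, 0, 0, 0, 0, -0.6, 50], [0, 0, 0, 0, 0, -0.6, 50], [0, 0, 0, 0, 0, 0, 50], [0, 0, 0, 0, 0, 0, 50]],
  ],
)

```text
time_s: 23.6
tcp_pos: [435.7, 264.5, 105.5]
tool_rot: [[-0.98, 0.199, 0.001], [0.199, 0.98, 0.0], [-0.001, 0.001, -1.0]]
force: [0.2, -0.8, -1.3]
opening: 59.3
finger_force: 38.6
```

```bash
python3 k.py c2; python3 - <<'E' 2>&1 | grep -v Warn
from h import *
go(*loc(0,97.8),64,CY)
E
```

```text
23.65 [435.29585072 263.99832708 104.70080436] 59.10117681682987 [-0.297209   -0.38417839 -0.41597789]
turn units [-1.000e-02  0.000e+00  1.468e+01] shift now-frame units [-3.04 -2.02  0.82] shift end-frame units [-2.32  2.82  0.81] q7 -0.2 t 23.6
```

```bash
cat > held.py <<'E'
from h import *
import h,sys
im,c=shot("wrist"); s=r.state(); cv2.imwrite(f"pics/{sys.argv[1]}.png",im)
for th in (60,80):
    h.TH=th; L=sorted(wedges(im,c,zt=s["tcp_pos"][2]+20),key=lambda w:np.hypot(*(w[1]-s["tcp_pos"][:2])))[:1]
    for w in L:
        a=np.radians(w[2]); d=s["tcp_pos"][:2]-w[1]; print("res",w[0],"TCP in wedge frame",(d@[[np.cos(a),-np.sin(a)],[np.sin(a),np.cos(a)]]).round(1),"yaw-closing",round(float(w[2]-yaw()),1))
E
python3 held.py c3 2>&1 | grep -v Warn
```

```text
res 2.3 TCP in wedge frame [ 0.3 -3.8] yaw-closing -182.7
res 1.5 TCP in wedge frame [-0.1 -5.4] yaw-closing -180.4
```

drive_tool(
  series=[
    [[0, 0, 0.98, 0, 0, 0, 50], [0, 0, 0.98, 0, 0, 0, 50], [0, 0, 0.98, 0, 0, 0, 50], [0, 0, 0.98, 0, 0, 0, 50], [0, 0, 0.98, 0, 0, 0, 50], [0, 0, 0.98, 0, 0, 0, 50], [0, 0, 0.98, 0, 0, 0, 50], [0, 0, 0.98, 0, 0, 0, 50], [0, 0, 0.98, 0, 0, 0, 50], [0, 0, 0.98, 0, 0, 0, 50], [0, 0, 0.98, 0, 0, 0, 50], [0, 0, 0.98, 0, 0, 0, 50], [0, 0, 0.98, 0, 0, 0, 50], [0, 0, 0.98, 0, 0, 0, 50], [0, 0, 0.98, 0, 0, 0, 50], [0, 0, 0, -0.58, 0.7, 0, 50], [0, 0, 0, -0.58, 0.7, 0, 50], [0, 0, 0, -0.58, 0.7, 0, 50], [0, 0, 0, -0.58, 0.7, 0, 50], [0, 0, 0, 0, 0, 0, 50]],
  ],
)

```text
time_s: 25.7
tcp_pos: [567.6, 126.3, 103.1]
tool_rot: [[0.111, 0.994, 0.002], [0.994, -0.111, -0.007], [-0.006, 0.002, -1.0]]
force: [-0.7, -0.8, -1.3]
opening: 59.3
finger_force: 38.5
```

drive_tool(
  series=[
    [[0, 0, 0, 0, 0, 0.4, 50], [0, 0, 0, 0, 0, 0.42, 50], [0, 0, 0, 0, 0, 0, 50], [0, 0, 0, 0, 0, 0, 50]],
  ],
)

```text
time_s: 26.1
tcp_pos: [562.3, 135.4, 63.3]
tool_rot: [[0.098, 0.995, -0.002], [0.995, -0.098, -0.001], [-0.001, -0.002, -1.0]]
force: [-0.5, 0.5, -0.8]
opening: 59.0
finger_force: 38.5
```

```bash
python3 - <<'E' 2>&1 | grep -v Warn
from h import *
go(*loc(0,97.8),24.5,CY)
E
```

```text
turn units [-0.02  0.01 -0.01] shift now-frame units [-0.01  0.04  0.78] shift end-frame units [-0.01  0.04  0.78] q7 -1.0 t 26.1
```

drive_tool(
  series=[
    [[0, 0, 0, 0, 0.04, 0.15, 50], [0, 0, 0, 0, 0, 0.2, 50], [0, 0, 0, 0, 0, 0.2, 50], [0, 0, 0, 0, 0, 0.2, 50], [0, 0, 0, 0, 0, 0, 50], [0, 0, 0, 0, 0, 0, 50]],
  ],
)

```text
time_s: 26.7
tcp_pos: [565.0, 135.1, 26.3]
tool_rot: [[0.099, 0.995, -0.001], [0.995, -0.099, -0.0], [-0.0, -0.001, -1.0]]
force: [0.7, 0.3, -0.6]
opening: 58.9
finger_force: 38.5
```

drive_tool(
  series=[
    [[0, 0, 0, 0, 0, 0.04, 50], [0, 0, 0, 0, 0, 0, 50], [0, 0, 0, 0, 0, 0, 72], [0, 0, 0, 0, 0, 0, 72], [0, 0, 0, 0, 0, -0.3, 72], [0, 0, 0, 0, 0, -0.7, 80], [0, 0, 0, 0, 0, -0.7, 80], [0, 0, 0, 0, 0, -0.4, 80], [0, 0, 0, 0, 0, 0, 80]],
  ],
)

```text
time_s: 27.6
tcp_pos: [567.4, 136.1, 133.9]
tool_rot: [[0.099, 0.995, 0.007], [0.995, -0.099, 0.002], [0.003, 0.007, -1.0]]
force: [0.3, 0.2, -0.2]
opening: 79.8
finger_force: 0.0
```

```bash
sed -i 's/^def go(x,y,z,yw=None):/def go(x,y,z,yw=None,flip=0):/; s/%180-90+th; k/%180-90+th+flip; k/; s/^def over(w,z):.*/def over(w,z,flip=0):/; s/,z,w\[2\])$/,z,w[2],flip)/' h.py
sed -i 's/float(sys.argv\[2\]))/float(sys.argv[2]),float((sys.argv+[0])[3]))/' look.py
python3 - <<'E' 2>&1 | grep -v Warn
from h import *
im,c=shot("wrist"); cv2.imwrite("pics/p1.png",im)
over((455.6,379.6,-58),130,-180)
E
```

```text
turn units [ 0.04 -0.02  9.13] shift now-frame units [ 4.59 -2.75  0.04] shift end-frame units [ 0.63 -5.31  0.04] q7 -0.94 t 27.6
```

drive_tool(
  series=[
    [[0, 0, 0.92, 0, 0, 0, 80], [0, 0, 0.92, 0, 0, 0, 80], [0, 0, 0.92, 0, 0, 0, 80], [0, 0, 0.92, 0, 0, 0, 80], [0, 0, 0.92, 0, 0, 0, 80], [0, 0, 0.92, 0, 0, 0, 80], [0, 0, 0.92, 0, 0, 0, 80], [0, 0, 0.92, 0, 0, 0, 80], [0, 0, 0.92, 0, 0, 0, 80], [0, 0, 0.85, 0, 0, 0, 80], [0, 0, 0, 0.11, -0.88, 0, 80], [0, 0, 0, 0.11, -0.88, 0, 80], [0, 0, 0, 0.11, -0.88, 0, 80], [0, 0, 0, 0.11, -0.88, 0, 80], [0, 0, 0, 0.11, -0.88, 0, 80], [0, 0, 0, 0.08, -0.88, 0, 80], [0, 0, 0, 0, 0, 0, 80], [0, 0, 0, 0, 0, 0, 80], [0, 0, 0, 0, 0, 0, 80]],
  ],
)

```text
time_s: 29.55
tcp_pos: [452.4, 373.7, 128.9]
tool_rot: [[0.849, 0.529, -0.0], [0.529, -0.849, -0.003], [-0.002, 0.002, -1.0]]
force: [0.9, -0.6, 0.1]
opening: 79.9
finger_force: 0.0
```

```bash
python3 look.py b1 15 -180 2>&1 | grep -v Warn
python3 -c "
import cv2;cv2.imwrite('pics/pz.png',cv2.hconcat([cv2.resize(cv2.imread('pics/p1.png')[0:300],(512,300))[:,100:430],cv2.imread('pics/b1.png')[60:360,80:480]]))"
```

```text
[(2.3, [455.7, 379.3], -59.6)]
turn units [0.02 0.01 0.26] shift now-frame units [ 0.03 -0.07  2.28] shift end-frame units [ 0.03 -0.07  2.28] q7 -1.99 t 29.6
[(2.5, [455.5, 378.9], -60.6)]
turn units [0.02 0.01 0.43] shift now-frame units [ 0.03 -0.07  2.28] shift end-frame units [ 0.02 -0.07  2.28] q7 -1.99 t 29.6
t 29.6 [452.8 373.5 129.1]
```

View pics/pz.png

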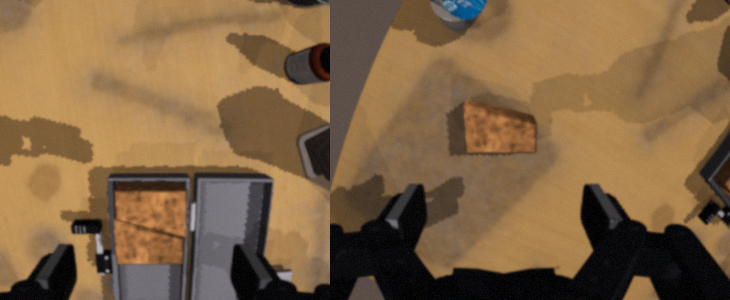

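The pair sits flat and snug in the +y compartment (left half). In the right half, wedge b lies square to the fingers at about (500,127).

drive_tool(
  series=[
    [[0, 0, 0.34, 0.03, -0.07, 0.6, 80], [0, 0, 0, 0, 0, 0.7, 80], [0, 0, 0, 0, 0, 0.6, 80], [0, 0, 0, 0, 0, 0.38, 80], [0, 0, 0, 0, 0, 0, 80], [0, 0, 0, 0, 0, 0, 50], [0, 0, 0, 0, 0, 0, 50], [0, 0, 0, 0, 0, 0, 50], [0, 0, 0, 0, 0, 0, 50], [0, 0, 0, 0, 0, 0, 50]],
  ],
)

```text
time_s: 30.6
tcp_pos: [452.2, 379.8, 16.8]
tool_rot: [[0.866, 0.501, 0.002], [0.501, -0.866, 0.001], [0.002, -0.0, -1.0]]
force: [0.8, -0.9, 6.2]
opening: 59.0
finger_force: 39.2
```

drive_tool(
  series=[
    [[0, 0, 0, 0, 0, -0.6, 50], [0, 0, 0, 0, 0, -0.6, 50], [0, 0, 0, 0, 0, -0.6, 50], [0, 0, 0, 0, 0, 0, 50], [0, 0, 0, 0, 0, 0, 50]],
  ],
)

```text
time_s: 31.1
tcp_pos: [451.6, 379.6, 106.3]
tool_rot: [[0.865, 0.501, 0.001], [0.501, -0.865, 0.001], [0.001, -0.0, -1.0]]
force: [-0.5, 0.1, -0.7]
opening: 59.0
finger_force: 38.4
```

```bash
(python3 held.py b2;  python3 - <<'E' 
from h import *
go(*loc(0,-21.8),64,CY)
E
) 2>&1 | grep -v Warn
```

```text
res 5.9 TCP in wedge frame [ 0.5 -8.3] yaw-closing 1.1
res 7.1 TCP in wedge frame [ 3.  -9.3] yaw-closing 3.5
turn units [ 0.    0.01 -9.48] shift now-frame units [-1.88  7.3   0.83] shift end-frame units [-7.03  2.73  0.83] q7 -2.03 t 31.1
```

drive_tool(
  series=[
    [[0, 0, -0.95, 0, 0, 0, 50], [0, 0, -0.95, 0, 0, 0, 50], [0, 0, -0.95, 0, 0, 0, 50], [0, 0, -0.95, 0, 0, 0, 50], [0, 0, -0.95, 0, 0, 0, 50], [0, 0, -0.95, 0, 0, 0, 50], [0, 0, -0.95, 0, 0, 0, 50], [0, 0, -0.95, 0, 0, 0, 50], [0, 0, -0.95, 0, 0, 0, 50], [0, 0, -0.93, 0, 0, 0, 50], [0, 0, 0, -0.88, 0.34, 0, 50], [0, 0, 0, -0.88, 0.34, 0, 50], [0, 0, 0, -0.88, 0.34, 0, 50], [0, 0, 0, -0.88, 0.34, 0, 50], [0, 0, 0, -0.88, 0.34, 0, 50], [0, 0, 0, -0.88, 0.34, 0, 50], [0, 0, 0, -0.88, 0.34, 0, 50], [0, 0, 0, -0.84, 0.34, 0, 50], [0, 0, 0, 0, 0, 0, 50]],
  ],
)

```text
time_s: 33.05
tcp_pos: [552.6, 7.2, 103.4]
tool_rot: [[0.111, 0.994, -0.003], [0.994, -0.111, -0.007], [-0.008, -0.002, -1.0]]
force: [-0.1, -0.5, -1.1]
opening: 59.2
finger_force: 38.4
```

drive_tool(
  series=[
    [[0, 0, 0, 0, 0, 0.4, 50], [0, 0, 0, 0, 0, 0.42, 50], [0, 0, 0, 0, 0, 0, 50], [0, 0, 0, 0, 0, 0, 50]],
  ],
)

```text
time_s: 33.45
tcp_pos: [551.6, 18.1, 63.9]
tool_rot: [[0.097, 0.995, -0.002], [0.995, -0.097, -0.0], [-0.0, -0.002, -1.0]]
force: [-1.2, -0.7, -0.5]
opening: 58.9
finger_force: 38.3
```

```bash
python3 - <<'E' 2>&1 | grep -v Warn
from h import *
go(*loc(0,-21.),24.5,CY)
E
```

```text
turn units [-0.02  0.    0.  ] shift now-frame units [-0.03  0.02  0.79] shift end-frame units [-0.03  0.02  0.79] q7 -0.87 t 33.5
```

drive_tool(
  series=[
    [[0, 0, 0, -0.03, 0.02, 0.15, 50], [0, 0, 0, 0, 0, 0.2, 50], [0, 0, 0, 0, 0, 0.2, 50], [0, 0, 0, 0, 0, 0.2, 50], [0, 0, 0, 0, 0, 0.03, 50], [0, 0, 0, 0, 0, 0, 50], [0, 0, 0, 0, 0, 0, 50]],
  ],
)

```text
time_s: 34.15
tcp_pos: [553.2, 16.3, 25.3]
tool_rot: [[0.098, 0.995, -0.0], [0.995, -0.098, -0.0], [-0.0, -0.0, -1.0]]
force: [-0.3, 0.2, -0.3]
opening: 59.2
finger_force: 38.4
```

drive_tool(
  series=[
    [[0, 0, 0, 0, 0, 0, 72], [0, 0, 0, 0, 0, 0, 72], [0, 0, 0, 0, 0, -0.3, 72], [0, 0, 0, 0, 0, -0.7, 80], [0, 0, 0, 0, 0, -0.9, 80], [0, 0, 0, 0, 0, -0.9, 80], [0, 0, 0, -0.8, -0.05, -0.2, 80], [0, 0, 0, -0.8, -0.05, -0.2, 80], [0, 0, 0, -0.8, -0.05, -0.2, 80], [0, 0, 0, -0.8, -0.05, -0.2, 80], [0, 0, 0, -0.8, -0.05, -0.2, 80], [0, 0, 0, -0.8, -0.05, -0.2, 80], [0, 0, 0, -0.8, -0.05, -0.2, 80], [0, 0, 0, 0, 0, 0, 80], [0, 0, 0, 0, 0, 0, 80], [0, 0, 0, 0, 0, 0, 80]],
  ],
)

```text
time_s: 35.75
tcp_pos: [508.7, -259.2, 235.6]
tool_rot: [[0.096, 0.995, 0.0], [0.995, -0.096, 0.001], [0.001, -0.0, -1.0]]
force: [0.1, 1.1, 0.7]
opening: 80.3
finger_force: 0.0
```

```bash
python3 k.py w5; python3 - <<'E' 2>&1 | grep -v Warn
from h import *
import pickle
im=cv2.imread("pics/w5.png"); c=pickle.load(open("pics/w5.pkl","rb")); print(*wedges(im,c),sep="\n")
cv2.imwrite('pics/w5z.png',cv2.resize(im,None,fx=1.56,fy=1.56))
E
```

```text
35.8 [ 508.80651438 -258.86848235  235.59050433] 79.81928088502866 [ 0.87386448  0.87367349 -0.14600293]
(np.float64(2.4), array([ 441.2, -346.3]), np.float64(167.7), array([208., 244.], dtype=float32))
(np.float64(4.8), array([ 424.9, -243.1]), np.float64(-149.2), array([184., 167.], dtype=float32))
(np.float64(2.4), array([ 599.4, -263.9]), np.float64(-36.4), array([329., 170.], dtype=float32))
```

View pics/w5z.png

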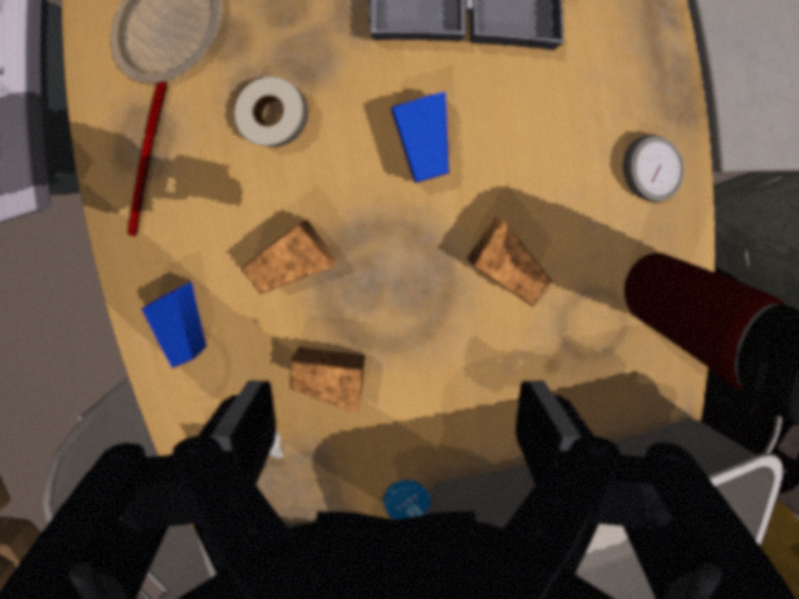

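Right side: wedges e at (290,260), f at (328,378) (it has been knocked, now 441,-346) and d at (510,262); the blue ones stay put.

```bash
python3 - <<'E' 2>&1 | grep -v Warn
from h import *
over((424.9,-243.1,-149.2),130)
E
```

```text
turn units [-0.   -0.01 -6.33] shift now-frame units [ 0.22 -1.75  2.11] shift end-frame units [ 1.21 -1.28  2.11] q7 -0.19 t 35.8
```

drive_tool(
  series=[
    [[0, 0, -0.92, 0, 0, 0, 80], [0, 0, -0.92, 0, 0, 0, 80], [0, 0, -0.92, 0, 0, 0, 80], [0, 0, -0.92, 0, 0, 0, 80], [0, 0, -0.92, 0, 0, 0, 80], [0, 0, -0.92, 0, 0, 0, 80], [0, 0, -0.81, 0, 0, 0, 80], [0, 0, 0, 0.4, -0.43, 0.7, 80], [0, 0, 0, 0.4, -0.43, 0.7, 80], [0, 0, 0, 0.4, -0.43, 0.7, 80], [0, 0, 0, 0, 0, 0, 80], [0, 0, 0, 0, 0, 0, 80], [0, 0, 0, 0, 0, 0, 80]],
  ],
)

```text
time_s: 37.1
tcp_pos: [424.9, -241.4, 131.6]
tool_rot: [[-0.511, 0.86, 0.004], [0.86, 0.511, -0.0], [-0.002, 0.003, -1.0]]
force: [0.9, -0.2, 0.7]
opening: 80.2
finger_force: 0.0
```

```bash
python3 look.py e1 15 2>&1 | grep -v Warn
```

```text
[(1.1, [421.6, -244.1], -151.1)]
turn units [0.03 0.02 0.32] shift now-frame units [ 0.08 -0.09  2.33] shift end-frame units [ 0.07 -0.08  2.33] q7 0.1 t 37.1
[(1.3, [421.8, -244.5], -151.0)]
turn units [0.03 0.02 0.3 ] shift now-frame units [ 0.07 -0.09  2.33] shift end-frame units [ 0.06 -0.08  2.33] q7 0.1 t 37.1
t 37.15 [ 425.  -241.7  131.7]
```

drive_tool(
  series=[
    [[0, 0, 0.31, 0.07, -0.08, 0.6, 80], [0, 0, 0, 0, 0, 0.7, 80], [0, 0, 0, 0, 0, 0.6, 80], [0, 0, 0, 0, 0, 0.43, 80], [0, 0, 0, 0, 0, 0, 80], [0, 0, 0, 0, 0, 0, 50], [0, 0, 0, 0, 0, 0, 50], [0, 0, 0, 0, 0, 0, 50], [0, 0, 0, 0, 0, 0, 50], [0, 0, 0, 0, 0, 0, 50]],
  ],
)

```text
time_s: 38.15
tcp_pos: [418.4, -241.4, 15.5]
tool_rot: [[-0.483, 0.876, 0.003], [0.876, 0.483, -0.001], [-0.002, 0.002, -1.0]]
force: [-0.1, 0.4, 7.6]
opening: 59.2
finger_force: 38.8
```

drive_tool(
  series=[
    [[0, 0, 0, 0, 0, -0.6, 50], [0, 0, 0, 0, 0, -0.6, 50], [0, 0, 0, 0, 0, -0.6, 50], [0, 0, 0, 0, 0, 0, 50], [0, 0, 0, 0, 0, 0, 50]],
  ],
)

```text
time_s: 38.65
tcp_pos: [417.4, -241.6, 104.8]
tool_rot: [[-0.482, 0.876, 0.002], [0.876, 0.482, -0.001], [-0.002, 0.001, -1.0]]
force: [0.1, -0.3, -1.4]
opening: 59.5
finger_force: 38.4
```

```bash
python3 - <<'E' 
from h import *
go(*loc(0,21.8),64,CY)
E
```

```text
turn units [0.01 0.02 6.01] shift now-frame units [3.93 5.34 0.81] shift end-frame units [6.26 2.19 0.82] q7 0.02 t 38.6
```

drive_tool(
  series=[
    [[0, 0, 0.86, 0, 0, 0, 50], [0, 0, 0.86, 0, 0, 0, 50], [0, 0, 0.86, 0, 0, 0, 50], [0, 0, 0.86, 0, 0, 0, 50], [0, 0, 0.86, 0, 0, 0, 50], [0, 0, 0.86, 0, 0, 0, 50], [0, 0, 0.85, 0, 0, 0, 50], [0, 0, 0, 0.78, 0.27, 0, 50], [0, 0, 0, 0.78, 0.27, 0, 50], [0, 0, 0, 0.78, 0.27, 0, 50], [0, 0, 0, 0.78, 0.27, 0, 50], [0, 0, 0, 0.78, 0.27, 0, 50], [0, 0, 0, 0.78, 0.27, 0, 50], [0, 0, 0, 0.78, 0.27, 0, 50], [0, 0, 0, 0.8, 0.3, 0, 50], [0, 0, 0, 0, 0, 0, 50], [0, 0, 0, 0, 0, 0, 50], [0, 0, 0, 0, 0, 0.4, 50], [0, 0, 0, 0, 0, 0.42, 50], [0, 0, 0, 0, 0, 0, 50]],
  ],
)

```text
time_s: 40.65
tcp_pos: [553.5, 56.8, 60.3]
tool_rot: [[0.099, 0.995, -0.007], [0.995, -0.099, -0.004], [-0.005, -0.006, -1.0]]
force: [0.8, 0.5, 0.5]
opening: 59.1
finger_force: 38.4
```

drive_tool(
  series=[
    [[0, 0, 0, 0, 0, 0, 50], [0, 0, 0, 0, 0, 0, 50]],
  ],
)

```text
time_s: 40.85
tcp_pos: [556.7, 59.2, 63.8]
tool_rot: [[0.098, 0.995, 0.001], [0.995, -0.098, -0.0], [-0.0, 0.001, -1.0]]
force: [0.4, 0.4, -0.4]
opening: 58.9
finger_force: 38.4
```

```bash
python3 - <<'E' 2>&1 | grep -v Warn
from h import *
go(*loc(0,21.8),24.2,CY)
E
```

```text
turn units [ 0.01  0.   -0.  ] shift now-frame units [-0.   -0.    0.79] shift end-frame units [-0.   -0.    0.79] q7 -0.91 t 40.9
```

drive_tool(
  series=[
    [[0, 0, 0, 0, 0, 0.2, 50], [0, 0, 0, 0, 0, 0.2, 50], [0, 0, 0, 0, 0, 0.2, 50], [0, 0, 0, 0, 0, 0.18, 50], [0, 0, 0, 0, 0, 0, 50], [0, 0, 0, 0, 0, 0, 50]],
  ],
)

```text
time_s: 41.45
tcp_pos: [556.2, 60.0, 23.5]
tool_rot: [[0.096, 0.995, -0.001], [0.995, -0.096, -0.0], [-0.0, -0.001, -1.0]]
force: [0.2, -0.1, -0.9]
opening: 59.0
finger_force: 39.8
```

drive_tool(
  series=[
    [[0, 0, 0, 0, 0, 0, 72], [0, 0, 0, 0, 0, 0, 72], [0, 0, 0, 0, 0, -0.3, 72], [0, 0, 0, 0, 0, -0.7, 80], [0, 0, 0, 0, 0, -0.7, 80], [0, 0, 0, 0, 0, -0.4, 80], [0, 0, 0, 0, 0, 0, 80], [0, 0, 0, 0, 0, 0, 80]],
  ],
)

```text
time_s: 42.25
tcp_pos: [556.5, 59.6, 129.2]
tool_rot: [[0.097, 0.995, 0.001], [0.995, -0.097, -0.0], [-0.0, 0.001, -1.0]]
force: [0.0, 0.5, -0.4]
opening: 79.8
finger_force: 0.0
```

```bash
python3 - <<'E' 2>&1 | grep -v Warn
from h import *
over((441.2,-346.3,167.7),130)
E
```

```text
turn units [0.01 0.   1.17] shift now-frame units [-8.22 -1.5  -0.02] shift end-frame units [-8.34 -0.52 -0.02] q7 -0.84 t 42.2
```

drive_tool(
  series=[
    [[0, 0, 0.6, 0, 0, 0, 80], [0, 0, 0.57, 0, 0, 0, 80], [0, 0, 0, -0.93, -0.06, 0, 80], [0, 0, 0, -0.93, -0.06, 0, 80], [0, 0, 0, -0.93, -0.06, 0, 80], [0, 0, 0, -0.93, -0.06, 0, 80], [0, 0, 0, -0.93, -0.06, 0, 80], [0, 0, 0, -0.93, -0.06, 0, 80], [0, 0, 0, -0.93, -0.06, 0, 80], [0, 0, 0, -0.93, -0.05, 0, 80], [0, 0, 0, -0.9, -0.05, 0, 80], [0, 0, 0, 0, 0, 0, 80], [0, 0, 0, 0, 0, 0, 80], [0, 0, 0, 0, 0, 0, 80]],
  ],
)

```text
time_s: 43.65
tcp_pos: [442.8, -340.1, 128.4]
tool_rot: [[0.21, 0.978, -0.001], [0.978, -0.21, 0.002], [0.002, -0.001, -1.0]]
force: [0.7, -0.3, -0.1]
opening: 80.1
finger_force: 0.0
```

```bash
python3 look.py f1 15 2>&1 | grep -v Warn
```

```text
[(1.7, [440.7, -346.6], 168.0)]
turn units [-0.01 -0.02 -0.01] shift now-frame units [-0.07 -0.02  2.27] shift end-frame units [-0.06 -0.02  2.27] q7 -0.24 t 43.7
[(2.1, [440.6, -347.0], 168.0)]
turn units [-0.01 -0.02 -0.01] shift now-frame units [-0.07 -0.02  2.27] shift end-frame units [-0.07 -0.02  2.27] q7 -0.24 t 43.7
t 43.7 [ 443.2 -339.8  128.7]
```

drive_tool(
  series=[
    [[0, 0, 0, -0.07, -0.02, 0.6, 80], [0, 0, 0, 0, 0, 0.7, 80], [0, 0, 0, 0, 0, 0.6, 80], [0, 0, 0, 0, 0, 0.37, 80], [0, 0, 0, 0, 0, 0, 80], [0, 0, 0, 0, 0, 0, 50], [0, 0, 0, 0, 0, 0, 50], [0, 0, 0, 0, 0, 0, 50], [0, 0, 0, 0, 0, 0, 50], [0, 0, 0, 0, 0, 0, 50]],
  ],
)

```text
time_s: 44.7
tcp_pos: [441.7, -345.5, 16.8]
tool_rot: [[0.212, 0.977, 0.002], [0.977, -0.212, -0.001], [-0.0, 0.002, -1.0]]
force: [0.2, 0.0, 6.4]
opening: 58.8
finger_force: 38.7
```

drive_tool(
  series=[
    [[0, 0, 0, 0, 0, -0.6, 50], [0, 0, 0, 0, 0, -0.6, 50], [0, 0, 0, 0, 0, -0.6, 50], [0, 0, 0, 0, 0, 0, 50], [0, 0, 0, 0, 0, 0, 50]],
  ],
)

```text
time_s: 45.2
tcp_pos: [440.8, -345.7, 106.1]
tool_rot: [[0.213, 0.977, 0.001], [0.977, -0.213, -0.001], [-0.001, 0.001, -1.0]]
force: [-1.4, 0.3, -1.4]
opening: 59.1
finger_force: 38.5
```

```bash
python3 - <<'E' 
from h import *
go(*loc(0,-54.2),64,CY)
E
```

```text
turn units [ 0.01  0.01 -1.17] shift now-frame units [6.9  0.72 0.84] shift end-frame units [6.77 1.52 0.84] q7 -0.27 t 45.2
```

```bash
python3 held.py f2 2>&1 | grep -v Warn
```

```text
res 1.2 TCP in wedge frame [ 0.5 -3.5] yaw-closing 179.6
res 1.8 TCP in wedge frame [ 0.7 -4.2] yaw-closing 179.8
```

drive_tool(
  series=[
    [[0, 0, -0.6, 0, 0, 0, 50], [0, 0, -0.57, 0, 0, 0, 50], [0, 0, 0, 0.84, 0.19, 0, 50], [0, 0, 0, 0.84, 0.19, 0, 50], [0, 0, 0, 0.84, 0.19, 0, 50], [0, 0, 0, 0.84, 0.19, 0, 50], [0, 0, 0, 0.84, 0.19, 0, 50], [0, 0, 0, 0.84, 0.19, 0, 50], [0, 0, 0, 0.84, 0.19, 0, 50], [0, 0, 0, 0.84, 0.19, 0, 50], [0, 0, 0, 0, 0, 0, 50], [0, 0, 0, 0, 0, 0, 50], [0, 0, 0, 0, 0, 0.4, 50], [0, 0, 0, 0, 0, 0.44, 50], [0, 0, 0, 0, 0, 0, 50], [0, 0, 0, 0, 0, 0, 50], [0, 0, 0, 0, 0, 0, 50]],
  ],
)

```text
time_s: 46.95
tcp_pos: [549.3, -18.8, 64.2]
tool_rot: [[0.098, 0.995, 0.001], [0.995, -0.098, -0.0], [-0.0, 0.001, -1.0]]
force: [-0.5, -0.4, 0.2]
opening: 59.1
finger_force: 38.4
```

```bash
python3 - <<'E' 
from h import *
go(*loc(0,-55.7),24.5,CY)
E
```

```text
turn units [ 0.01  0.   -0.  ] shift now-frame units [ 0.02 -0.    0.79] shift end-frame units [ 0.02 -0.    0.79] q7 -0.81 t 47.0
```

drive_tool(
  series=[
    [[0, 0, 0, 0.04, 0, 0.15, 50], [0, 0, 0, 0, 0, 0.2, 50], [0, 0, 0, 0, 0, 0.2, 50], [0, 0, 0, 0, 0, 0.2, 50], [0, 0, 0, 0, 0, 0.03, 50], [0, 0, 0, 0, 0, 0, 50], [0, 0, 0, 0, 0, 0, 50]],
  ],
)

```text
time_s: 47.65
tcp_pos: [549.1, -16.4, 24.2]
tool_rot: [[0.097, 0.995, -0.001], [0.995, -0.097, -0.001], [-0.001, -0.0, -1.0]]
force: [-0.5, -1.0, -0.6]
opening: 59.1
finger_force: 40.2
```

drive_tool(
  series=[
    [[0, 0, 0, 0, 0, 0, 72], [0, 0, 0, 0, 0, 0, 72], [0, 0, 0, 0, 0, -0.3, 72], [0, 0, 0, 0, 0, -0.7, 80], [0, 0, 0, 0, 0, -0.7, 80], [0, 0, 0, 0, 0, -0.4, 80], [0, 0, 0, 0, 0, 0, 80], [0, 0, 0, 0, 0, 0, 80]],
  ],
)

```text
time_s: 48.45
tcp_pos: [549.1, -16.4, 129.6]
tool_rot: [[0.097, 0.995, 0.0], [0.995, -0.097, -0.0], [-0.0, 0.0, -1.0]]
force: [-0.5, -0.3, -0.7]
opening: 80.3
finger_force: 0.0
```

```bash
python3 - <<'E' 2>&1 | grep -v Warn
from h import *
over((599.4,-263.9,-36.4),130)
E
```

```text
turn units [0.   0.   5.38] shift now-frame units [-4.9   1.44 -0.01] shift end-frame units [-3.47  3.75 -0.01] q7 -0.74 t 48.5
```

drive_tool(
  series=[
    [[0, 0, 0.9, 0, 0, 0, 80], [0, 0, 0.9, 0, 0, 0, 80], [0, 0, 0.9, 0, 0, 0, 80], [0, 0, 0.9, 0, 0, 0, 80], [0, 0, 0.9, 0, 0, 0, 80], [0, 0, 0.88, 0, 0, 0, 80], [0, 0, 0, -0.58, 0.625, 0, 80], [0, 0, 0, -0.58, 0.625, 0, 80], [0, 0, 0, -0.58, 0.625, 0, 80], [0, 0, 0, -0.58, 0.625, 0, 80], [0, 0, 0, -0.58, 0.625, 0, 80], [0, 0, 0, -0.57, 0.625, 0, 80], [0, 0, 0, 0, 0, 0, 80], [0, 0, 0, 0, 0, 0, 80], [0, 0, 0, 0, 0, 0, 80], [0, 0, 0, 0, 0, 0, 80]],
  ],
)

```text
time_s: 50.05
tcp_pos: [597.2, -264.7, 129.2]
tool_rot: [[0.591, 0.807, -0.001], [0.807, -0.591, 0.001], [0.001, -0.002, -1.0]]
force: [0.3, 0.3, -0.3]
opening: 79.8
finger_force: 0.0
```

```bash
python3 look.py d1 15 2>&1 | grep -v Warn
```

```text
[(1.6, [600.5, -265.2], -39.3)]
turn units [-0.01 -0.    0.54] shift now-frame units [-0.05  0.05  2.29] shift end-frame units [-0.04  0.05  2.29] q7 -0.68 t 50.1
[(2.0, [599.9, -265.8], -38.9)]
turn units [-0.01 -0.    0.47] shift now-frame units [-0.06  0.05  2.29] shift end-frame units [-0.06  0.05  2.29] q7 -0.68 t 50.1
t 50.1 [ 597.3 -265.   129.4]
```

drive_tool(
  series=[
    [[0, 0, 0.5, -0.05, 0.05, 0.6, 80], [0, 0, 0, 0, 0, 0.7, 80], [0, 0, 0, 0, 0, 0.6, 80], [0, 0, 0, 0, 0, 0.38, 80], [0, 0, 0, 0, 0, 0, 80], [0, 0, 0, 0, 0, 0, 50], [0, 0, 0, 0, 0, 0, 50], [0, 0, 0, 0, 0, 0, 50], [0, 0, 0, 0, 0, 0, 50], [0, 0, 0, 0, 0, 0, 50]],
  ],
)

```text
time_s: 51.1
tcp_pos: [599.1, -270.9, 17.4]
tool_rot: [[0.633, 0.774, 0.003], [0.774, -0.633, -0.001], [0.001, 0.003, -1.0]]
force: [0.4, 0.3, 6.3]
opening: 58.9
finger_force: 39.2
```

drive_tool(
  series=[
    [[0, 0, 0, 0, 0, -0.6, 50], [0, 0, 0, 0, 0, -0.6, 50], [0, 0, 0, 0, 0, -0.6, 50], [0, 0, 0, 0, 0, 0, 50], [0, 0, 0, 0, 0, 0, 50]],
  ],
)

```text
time_s: 51.6
tcp_pos: [597.9, -270.9, 106.4]
tool_rot: [[0.633, 0.774, 0.001], [0.774, -0.633, -0.001], [0.0, 0.001, -1.0]]
force: [-0.8, 0.2, -1.1]
opening: 58.7
finger_force: 38.4
```

```bash
(python3 held.py d2; python3 - <<'E' 
from h import *
go(*loc(0,-97.5),64,CY)
E
) 2>&1 | grep -v Warn
```

```text
res 4.6 TCP in wedge frame [  0.4 -10. ] yaw-closing 1.5
res 5.4 TCP in wedge frame [  1.  -10.2] yaw-closing 2.8
turn units [-0.01  0.01 -5.87] shift now-frame units [ 2.61 -3.48  0.83] shift end-frame units [ 4.1  -1.45  0.83] q7 -0.73 t 51.6
```

drive_tool(
  series=[
    [[0, 0, -0.98, 0, 0, 0, 50], [0, 0, -0.98, 0, 0, 0, 50], [0, 0, -0.98, 0, 0, 0, 50], [0, 0, -0.98, 0, 0, 0, 50], [0, 0, -0.98, 0, 0, 0, 50], [0, 0, -0.97, 0, 0, 0, 50], [0, 0, 0, 0.82, -0.29, 0, 50], [0, 0, 0, 0.82, -0.29, 0, 50], [0, 0, 0, 0.82, -0.29, 0, 50], [0, 0, 0, 0.82, -0.29, 0, 50], [0, 0, 0, 0.82, -0.29, 0, 50], [0, 0, 0, 0, 0, 0, 50], [0, 0, 0, 0, 0, 0, 50], [0, 0, 0, 0, 0, 0.4, 50], [0, 0, 0, 0, 0, 0.43, 50], [0, 0, 0, 0, 0, 0, 50], [0, 0, 0, 0, 0, 0, 50], [0, 0, 0, 0, 0, 0, 50]],
  ],
)

```text
time_s: 53.45
tcp_pos: [546.2, -60.2, 64.7]
tool_rot: [[0.099, 0.995, 0.001], [0.995, -0.099, -0.0], [-0.0, 0.001, -1.0]]
force: [-0.6, 0.1, -1.0]
opening: 59.2
finger_force: 38.3
```

```bash
python3 - <<'E' 
from h import *
go(*loc(0,-98),24.8,CY)
E
```

```text
turn units [ 0.01  0.   -0.02] shift now-frame units [ 0.   -0.02  0.8 ] shift end-frame units [ 0.   -0.02  0.8 ] q7 -0.76 t 53.5
```

drive_tool(
  series=[
    [[0, 0, 0, 0, -0.02, 0.15, 50], [0, 0, 0, 0, 0, 0.2, 50], [0, 0, 0, 0, 0, 0.2, 50], [0, 0, 0, 0, 0, 0.2, 50], [0, 0, 0, 0, 0, 0.03, 50], [0, 0, 0, 0, 0, 0, 50], [0, 0, 0, 0, 0, 0, 50]],
  ],
)

```text
time_s: 54.15
tcp_pos: [544.4, -59.4, 24.8]
tool_rot: [[0.097, 0.995, -0.001], [0.995, -0.097, -0.0], [-0.001, -0.001, -1.0]]
force: [-1.4, 0.5, 2.7]
opening: 58.9
finger_force: 39.6
```

drive_tool(
  series=[
    [[0, 0, 0, 0, 0, 0, 72], [0, 0, 0, 0, 0, 0, 72], [0, 0, 0, 0, 0, -0.3, 72], [0, 0, 0, 0, 0, -0.7, 80], [0, 0, 0, 0, 0, -0.7, 80], [0, 0, 0, 0, 0, -0.8, 80], [0, 0, 0, 0, 0, -0.6, 80], [0, 0, 0, 0, 0, 0, 80], [0, 0, 0, 0, 0, 0, 80]],
  ],
)

```text
time_s: 55.05
tcp_pos: [544.9, -59.7, 180.4]
tool_rot: [[0.098, 0.995, 0.001], [0.995, -0.098, -0.0], [-0.0, 0.001, -1.0]]
force: [0.1, -0.0, -0.1]
opening: 80.3
finger_force: 0.0
```

```bash
python3 k.py w6; python3 -c "
import cv2;cv2.imwrite('pics/w6z.png',cv2.resize(cv2.imread('pics/w6.png')[:,150:450],None,fx=1.56,fy=1.56))"
```

```text
55.1 [544.13756495 -59.76239385 179.45659004] 80.11691303840155 [-0.78666257 -0.38136217 -0.90331108]
```

View pics/w6z.png

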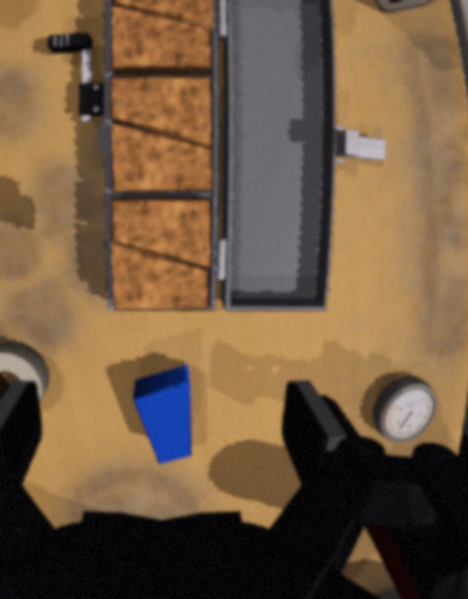

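All six wedges are packed as three head-to-tail pairs. The lid is flat with the latch tail at about (362,148). Now I close the lid with the tail as a handle.

```bash
python3 - <<'E' 
from h import *
go(*loc(147,-0.2),60,90+CY,-180)
P=[(109.9*np.cos(t),109.9*np.sin(t)) for t in np.linspace(-.16,np.pi-.16-.25,38)]
D=np.diff(np.array(P),axis=0)/50; print((D*[1,-1]).round(2).tolist())
E
```

```text
turn units [-1.00e-02  1.00e-02  1.57e+01] shift now-frame units [1.96 2.96 2.38] shift end-frame units [ 2.96 -1.95  2.39] q7 -0.62 t 55.1
[[0.02, -0.17], [0.01, -0.17], [-0.01, -0.17], [-0.02, -0.17], [-0.03, -0.17], [-0.05, -0.17], [-0.06, -0.16], [-0.07, -0.16], [-0.08, -0.15], [-0.09, -0.14], [-0.11, -0.14], [-0.12, -0.13], [-0.13, -0.12], [-0.13, -0.11], [-0.14, -0.1], [-0.15, -0.09], [-0.16, -0.07], [-0.16, -0.06], [-0.16, -0.05], [-0.17, -0.04], [-0.17, -0.02], [-0.17, -0.01], [-0.17, 0.0], [-0.17, 0.02], [-0.17, 0.03], [-0.17, 0.04], [-0.16, 0.06], [-0.16, 0.07], [-0.15, 0.08], [-0.14, 0.09], [-0.14, 0.1], [-0.13, 0.11], [-0.12, 0.12], [-0.11, 0.13], [-0.1, 0.14], [-0.09, 0.15], [-0.07, 0.15]]
```

drive_tool(
  series=[
    [[0, 0, 0.98, 0, 0, 0, 40], [0, 0, 0.98, 0, 0, 0, 40], [0, 0, 0.98, 0, 0, 0, 40], [0, 0, 0.98, 0, 0, 0, 40], [0, 0, 0.98, 0, 0, 0, 40], [0, 0, 0.98, 0, 0, 0, 40], [0, 0, 0.98, 0, 0, 0, 40], [0, 0, 0.98, 0, 0, 0, 40], [0, 0, 0.98, 0, 0, 0, 40], [0, 0, 0.98, 0, 0, 0, 40], [0, 0, 0.98, 0, 0, 0, 40], [0, 0, 0.98, 0, 0, 0, 40], [0, 0, 0.98, 0, 0, 0, 40], [0, 0, 0.98, 0, 0, 0, 40], [0, 0, 0.98, 0, 0, 0, 40], [0, 0, 0.98, 0, 0, 0, 40], [0, 0, 0, 0.74, -0.49, 0, 40], [0, 0, 0, 0.74, -0.49, 0, 40], [0, 0, 0, 0.74, -0.49, 0, 40], [0, 0, 0, 0.74, -0.48, 0, 40]],
  ],
)

```text
time_s: 57.1
tcp_pos: [701.6, 24.4, 178.0]
tool_rot: [[0.995, -0.095, -0.003], [-0.095, -0.996, -0.001], [-0.003, 0.002, -1.0]]
force: [0.5, -0.1, 0.2]
opening: 40.1
finger_force: 0.0
```

drive_tool(
  series=[
    [[0, 0, 0, 0, 0, 0.8, 40], [0, 0, 0, 0, 0, 0.8, 40], [0, 0, 0, 0, 0, 0.77, 40], [0, 0, 0, 0, 0, 0, 40], [0, 0, 0, 0, 0, 0, 40], [0, 0, 0, 0, 0, 0, 40]],
  ],
)

```text
time_s: 57.7
tcp_pos: [702.9, 23.7, 63.6]
tool_rot: [[0.995, -0.095, 0.004], [-0.095, -0.995, -0.0], [0.003, -0.0, -1.0]]
force: [0.1, 0.5, 0.6]
opening: 39.7
finger_force: 0.0
```

```bash
python3 - <<'E' 
from h import *
go(*loc(147,-.2),3.5,90+CY,-180)
im,c=shot("wrist"); m=cv2.cvtColor(im,cv2.COLOR_BGR2GRAY)
cv2.imwrite("pics/t1.png",cv2.resize(im[100:330,130:400],None,fx=2,fy=2))
E
```

```text
turn units [-0.   -0.03  0.02] shift now-frame units [-0.04  0.02  1.2 ] shift end-frame units [-0.04  0.02  1.2 ] q7 -1.87 t 57.7
```

View pics/t1.png

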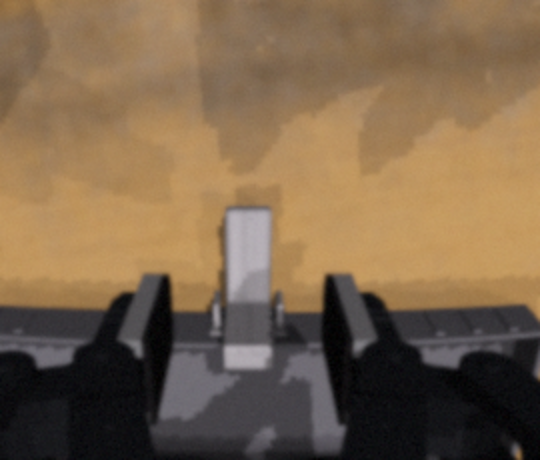

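The tail is centred between the fingers, at about (248,255).

drive_tool(
  series=[
    [[0, 0, 0, -0.04, 0.02, 0.4, 40], [0, 0, 0, 0, 0, 0.4, 40], [0, 0, 0, 0, 0, 0.25, 40], [0, 0, 0, 0, 0, 0.13, 40], [0, 0, 0, 0, 0, 0, 40], [0, 0, 0, 0, 0, 0, 40], [0, 0, 0, 0, 0, 0, 10], [0, 0, 0, 0, 0, 0, 10], [0, 0, 0, 0, 0, 0, 10], [0, 0, 0, 0, 0, 0, 10], [0, 0, 0, 0, 0, 0, 10]],
  ],
  newtons=40,
)

```text
time_s: 58.85
tcp_pos: [700.0, 23.6, 3.4]
tool_rot: [[0.995, -0.095, 0.002], [-0.095, -0.995, 0.001], [0.002, -0.001, -1.0]]
force: [0.9, 2.6, 4.0]
opening: 14.5
finger_force: 41.3
```

drive_tool(
  series=[
    [[0, 0, 0, 0.02, 0, -0.17, 10], [0, 0, 0, 0.01, 0, -0.17, 10], [0, 0, 0, -0.01, 0, -0.17, 10], [0, 0, 0, -0.02, 0, -0.17, 10], [0, 0, 0, -0.03, 0, -0.17, 10], [0, 0, 0, -0.05, 0, -0.17, 10], [0, 0, 0, 0, 0, 0, 10]],
  ],
)

```text
time_s: 59.55
tcp_pos: [694.2, 24.1, 54.7]
tool_rot: [[0.996, -0.095, -0.001], [-0.095, -0.996, 0.001], [-0.001, -0.001, -1.0]]
force: [1.4, 5.1, -3.1]
opening: 14.9
finger_force: 40.6
```

drive_tool(
  series=[
    [[0, 0, 0, -0.06, 0, -0.16, 10], [0, 0, 0, -0.07, 0, -0.16, 10], [0, 0, 0, -0.08, 0, -0.15, 10], [0, 0, 0, -0.09, 0, -0.14, 10], [0, 0, 0, -0.11, 0, -0.14, 10], [0, 0, 0, -0.12, 0, -0.13, 10], [0, 0, 0, -0.13, 0, -0.12, 10], [0, 0, 0, 0, 0, 0, 10]],
  ],
)

```text
time_s: 60.35
tcp_pos: [657.5, 27.5, 101.8]
tool_rot: [[0.996, -0.094, -0.009], [-0.094, -0.996, 0.001], [-0.009, 0.0, -1.0]]
force: [-2.1, 5.7, -8.9]
opening: 14.5
finger_force: 39.4
```

```bash
python3 - <<'E' 
from h import *
P=[(104*np.cos(t),105*np.sin(t)) for t in np.linspace(.894,2.26,17)]
D=np.diff(np.array(P),axis=0)/50; print((D*[1,-1]).round(2).tolist())
E
```

```text
[[-0.14, -0.11], [-0.15, -0.09], [-0.16, -0.08], [-0.16, -0.07], [-0.17, -0.05], [-0.17, -0.04], [-0.18, -0.02], [-0.18, -0.01], [-0.18, 0.01], [-0.18, 0.02], [-0.17, 0.04], [-0.17, 0.05], [-0.16, 0.07], [-0.16, 0.08], [-0.15, 0.1], [-0.14, 0.11]]
```

drive_tool(
  series=[
    [[0, 0, 0, -0.14, 0, -0.11, 10], [0, 0, 0, -0.15, 0, -0.09, 10], [0, 0, 0, -0.16, 0, -0.08, 10], [0, 0, 0, -0.16, 0, -0.07, 10], [0, 0, 0, -0.17, 0, -0.05, 10], [0, 0, 0, -0.17, 0, -0.04, 10], [0, 0, 0, 0, 0, 0, 10]],
  ],
)

```text
time_s: 61.05
tcp_pos: [613.3, 31.8, 125.3]
tool_rot: [[0.996, -0.094, -0.003], [-0.094, -0.996, 0.001], [-0.003, -0.0, -1.0]]
force: [2.1, 5.6, -4.1]
opening: 14.3
finger_force: 39.0
```

drive_tool(
  series=[
    [[0, 0, 0, -0.18, 0, -0.02, 10], [0, 0, 0, -0.18, 0, -0.01, 10], [0, 0, 0, -0.18, 0, 0.01, 10], [0, 0, 0, -0.18, 0, 0.02, 10], [0, 0, 0, -0.17, 0, 0.04, 10], [0, 0, 0, -0.17, 0, 0.05, 10], [0, 0, 0, 0, 0, 0, 10]],
  ],
)

```text
time_s: 61.75
tcp_pos: [562.1, 36.7, 122.1]
tool_rot: [[0.996, -0.094, 0.001], [-0.094, -0.996, 0.001], [0.001, -0.001, -1.0]]
force: [1.5, 5.0, 4.4]
opening: 13.8
finger_force: 38.9
```

drive_tool(
  series=[
    [[0, 0, 0, -0.16, 0, 0.07, 10], [0, 0, 0, -0.16, 0, 0.08, 10], [0, 0, 0, -0.15, 0, 0.1, 10], [0, 0, 0, -0.14, 0, 0.11, 10], [0, 0, 0, -0.13, 0, 0.13, 10], [0, 0, 0, 0, 0, 0, 10]],
  ],
)

```text
time_s: 62.35
tcp_pos: [524.6, 40.5, 97.4]
tool_rot: [[0.996, -0.093, -0.0], [-0.093, -0.996, 0.001], [-0.0, -0.001, -1.0]]
force: [-3.1, 5.8, 9.0]
opening: 13.6
finger_force: 69.6
```

```bash
python3 k.py l1; python3 -c "
import cv2;cv2.imwrite('pics/l1z.png',cv2.imread('pics/l1.png'))"
```

```text
62.4 [524.88745072  40.49518623  97.55912086] 13.33833783602535 [-1.983092    5.08443715  8.76016514]
```

View pics/l1z.png

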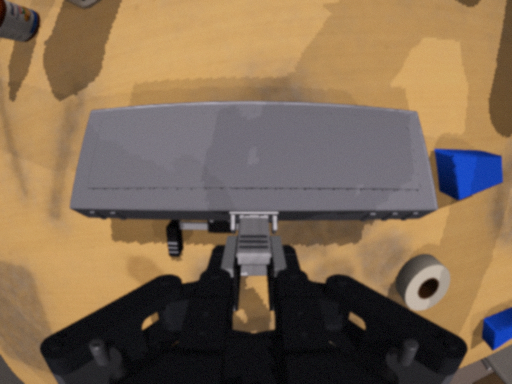

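The lid is partly closed, with the tail between the fingers at (252,250). I release it and let it drop.

drive_tool(
  series=[
    [[0, 0, 0, 0, 0, 0, 40], [0, 0, 0, 0, 0, 0, 40], [0, 0, 0, 0, 0, 0, 40], [0, 0, 0, -0.1, 0, -0.3, 40], [0, 0, 0, 0, 0, -0.4, 10], [0, 0, 0, 0, 0, 0, 10], [0, 0, 0, 0, 0, 0, 0], [0, 0, 0, 0, 0, 0, 0], [0, 0, 0, 0, 0, 0, 0], [0, 0, 0, 0, 0, 0, 0]],
  ],
)

```text
time_s: 63.4
tcp_pos: [520.1, 39.8, 131.1]
tool_rot: [[0.995, -0.095, -0.001], [-0.095, -0.995, -0.0], [-0.001, 0.0, -1.0]]
force: [-0.3, 0.2, 0.1]
opening: 0.2
finger_force: 0.0
```

```bash
python3 k.py l2; python3 - <<'E'
from h import *
go(*loc(-26,0),60,90+CY,-180)
cv2.imwrite('pics/l2z.png',cv2.resize(cv2.imread('pics/l2.png')[100:330,50:450],None,fx=1.9,fy=1.9))
E
```

```text
63.45 [520.24174161  39.79364954 131.16897582] -0.21019815008914458 [ 0.67114609 -0.95520272  0.58716348]
turn units [0.   0.01 0.03] shift now-frame units [ 0.17 -0.02  1.42] shift end-frame units [ 0.17 -0.02  1.42] q7 -1.97 t 63.5
```

View pics/l2z.png

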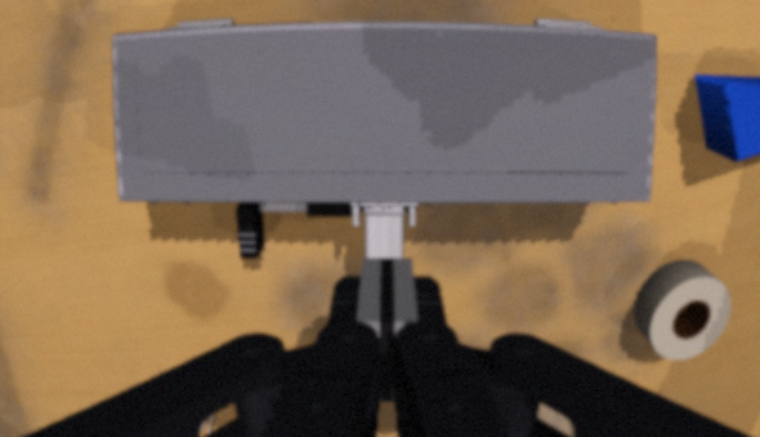

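The lid looks shut. That makes 16 pictures viewed, over the limit of 14, so I'll view no more and work from numbers. Next I press the lid home.

drive_tool(
  series=[
    [[0, 0, 0, 0.17, -0.02, 0.6, 0], [0, 0, 0, 0, 0, 0.6, 0], [0, 0, 0, 0, 0, 0.24, 0], [0, 0, 0, 0, 0, 0.08, 0], [0, 0, 0, 0, 0, 0.06, 0], [0, 0, 0, 0, 0, 0.04, 0], [0, 0, 0, 0, 0, 0, 0], [0, 0, 0, 0, 0, 0, 0]],
  ],
)

```text
time_s: 64.25
tcp_pos: [529.5, 40.1, 51.3]
tool_rot: [[0.995, -0.095, 0.001], [-0.095, -0.995, 0.0], [0.001, -0.0, -1.0]]
force: [-0.1, 0.3, -0.0]
opening: 0.1
finger_force: 0.0
```

drive_tool(
  series=[
    [[0, 0, 0, 0, 0, 0.04, 0], [0, 0, 0, 0, 0, 0.04, 0], [0, 0, 0, 0, 0, 0, 0]],
  ],
)

```text
time_s: 64.55
tcp_pos: [529.7, 40.1, 49.9]
tool_rot: [[0.995, -0.095, 0.003], [-0.095, -0.995, -0.0], [0.003, -0.0, -1.0]]
force: [-5.1, 0.2, 30.4]
opening: 0.1
finger_force: 14.9
```

drive_tool(
  series=[
    [[0, 0, 0, 0, 0, 0.02, 0], [0, 0, 0, 0, 0, 0, 0]],
  ],
)

```text
time_s: 64.75
tcp_pos: [529.7, 40.1, 49.8]
tool_rot: [[0.995, -0.095, 0.003], [-0.095, -0.995, -0.0], [0.003, -0.0, -1.0]]
force: [-6.9, 0.2, 38.4]
opening: -0.2
finger_force: 19.5
```

drive_tool(
  series=[
    [[0, 0, 0, 0, 0, -0.3, 0], [0, 0, 0, 0, 0, -0.4, 26], [0, 0, 0, -0.43, -0.66, 0, 26], [0, 0, 0, -0.43, -0.66, 0, 26], [0, 0, 0, 0, 0, 0, 26], [0, 0, 0, 0, 0, 0, 26]],
  ],
  newtons=25,
)

```text
time_s: 65.35
tcp_pos: [492.3, 111.0, 80.9]
tool_rot: [[0.996, -0.092, 0.0], [-0.092, -0.996, 0.0], [0.0, -0.0, -1.0]]
force: [0.3, -1.1, -0.1]
opening: 25.7
finger_force: 0.0
```

```bash
python3 - <<'E'
from h import *
go(493.3,110.3,6.5,90+CY,-180)
im,c=shot("wrist"); cv2.imwrite("pics/s1.png",im); hsv=cv2.cvtColor(im,cv2.COLOR_BGR2HSV)
# thumb: dark blob near the predicted spot; latch tail: bright low-saturation blob
u=proj(c,[[493.3,110.3,25]],True)[0]; print("pred",u)
m=(hsv[...,2]<45).astype(np.uint8); n,l,st,ce=cv2.connectedComponentsWithStats(m)
for i in range(1,n):
    if 30<st[i,4]<900 and np.hypot(*(ce[i]-u))<40: print("dark",st[i].tolist(),onz(c,[ce[i]],25,True)[0].round(1))
m=((hsv[...,2]>150)&(hsv[...,1]<40)).astype(np.uint8); n,l,st,ce=cv2.connectedComponentsWithStats(m)
for i in range(1,n):
    p=onz(c,[ce[i]],45,True)[0]
    if st[i,4]>60 and 440<p[0]<520: print("bright",st[i].tolist(),p.round(1), onz(c,[[ce[i][0],st[i,1]+st[i,3]]],46,True)[0].round(1))
print("tail end pred px",proj(c,[[*loc(-81,0),46]],True))
E
```

```text
turn units [-0.   -0.    0.05] shift now-frame units [0.02 0.01 1.49] shift end-frame units [0.02 0.01 1.49] q7 -2.09 t 65.3
pred [253.38234309 212.60612516]
dark [248, 179, 13, 24, 293] [509.  108.3  25. ]
bright [345, 188, 23, 32, 630] [499.8  41.8  45. ] [488.7  41.9  46. ]
bright [344, 223, 20, 4, 74] [485.3  43.4  45. ] [483.8  43.6  46. ]
bright [342, 236, 20, 5, 76] [474.9  44.2  45. ] [473.4  44.5  46. ]
tail end pred px [[350.2136355  240.42944693]]
```

drive_tool(
  series=[
    [[0, 0, 0.05, 0.02, 0.02, 0.5, 26], [0, 0, 0, 0, 0, 0.5, 26], [0, 0, 0, 0, 0, 0.3, 26], [0, 0, 0, 0, 0, 0.18, 26], [0, 0, 0, 0, 0, 0, 26], [0, 0, 0, 0, 0, 0, 4], [0, 0, 0, 0, 0, 0, 4], [0, 0, 0, 0, 0, 0, 4], [0, 0, 0, 0, 0, 0, 4]],
  ],
)

```text
time_s: 66.3
tcp_pos: [494.0, 108.4, 7.1]
tool_rot: [[0.995, -0.1, 0.001], [-0.1, -0.995, -0.0], [0.001, 0.0, -1.0]]
force: [0.8, -1.6, -1.3]
opening: 9.6
finger_force: 29.2
```

drive_tool(
  series=[
    [[0, 0, 0, 0, 0.09, 0, 4], [0, 0, 0, 0, 0.09, 0, 4], [0, 0, 0, 0, 0.09, 0, 4], [0, 0, 0, 0, 0.09, 0, 4], [0, 0, 0, 0, 0.04, 0, 4], [0, 0, 0, 0, 0, 0, 4], [0, 0, 0, 0, 0, 0, 4], [0, 0, 0, 0, 0, 0, 4]],
  ],
)

```text
time_s: 67.1
tcp_pos: [492.4, 92.8, 7.0]
tool_rot: [[0.995, -0.096, 0.003], [-0.096, -0.995, 0.005], [0.002, -0.006, -1.0]]
force: [0.5, 8.9, 3.8]
opening: 8.8
finger_force: 29.8
```

drive_tool(
  series=[
    [[0, 0, 0, 0, 0, 0, 26], [0, 0, 0, 0, 0, 0, 26], [0, 0, 0, 0, 0, 0, 26], [0, 0, 0, 0, 0, -0.4, 26], [0, 0, 0, 0, 0, -0.8, 26], [0, 0, 0, -0.2, 0, -0.8, 26], [0, 0, 0, -0.2, 0, -0.8, 26], [0, 0, 0, -0.2, 0, -0.8, 26], [0, 0, 0, 0, 0, 0, 26], [0, 0, 0, 0, 0, 0, 26], [0, 0, 0, 0, 0, 0, 26]],
  ],
)

```text
time_s: 68.2
tcp_pos: [461.0, 91.2, 185.8]
tool_rot: [[0.995, -0.101, -0.002], [-0.101, -0.995, -0.001], [-0.002, 0.001, -1.0]]
force: [0.4, -0.3, -0.3]
opening: 26.2
finger_force: 0.0
```

```bash
python3 - <<'E'
from h import *
im,c=shot("wrist"); cv2.imwrite("pics/s2.png",im); hsv=cv2.cvtColor(im,cv2.COLOR_BGR2HSV)
u=proj(c,[[495,92,25]],True)[0]; m=(hsv[...,2]<45).astype(np.uint8); n,l,st,ce=cv2.connectedComponentsWithStats(m)
for i in range(1,n):
    if 20<st[i,4]<900 and np.hypot(*(ce[i]-u))<40: print("dark",st[i].tolist(),onz(c,[ce[i]],25,True)[0].round(1))
m=((hsv[...,2]>150)&(hsv[...,1]<40)).astype(np.uint8); n,l,st,ce=cv2.connectedComponentsWithStats(m)
for i in range(1,n):
    p=onz(c,[ce[i]],45,True)[0]
    if st[i,4]>15 and 440<p[0]<520 and -50<p[1]<120: print("bright",st[i].tolist(),p.round(1))
# lid outline corners at z=51
m=((hsv[...,1]<75)&(hsv[...,2]>70)&(hsv[...,2]<150)).astype(np.uint8); m=cv2.morphologyEx(m,cv2.MORPH_OPEN,np.ones((7,7)))
u=proj(c,[[554,37,51]],True)[0]
for k in cv2.findContours(m,0,1)[0]:
    if cv2.pointPolygonTest(k,tuple(map(float,u)),False)>0: print(onz(c,cv2.approxPolyDP(k,5,True)[:,0],51,True).round(0)[:,:2].tolist())
t=r.camera("top"); print(r.state()["time_s"])
ct=r.get_calibration("top"); im=cv2.cvtColor(t,cv2.COLOR_RGB2BGR); a=cv2.imread("pics/top0.png")
for n,(x,y) in dict(roll=(295,222),hyg=(313,126),drop=(178,130)).items(): print(n,cv2.absdiff(im,a)[y-12:y+12,x-12:x+12].mean().round(1))
E
```

```text
dark [260, 123, 21, 15, 263] [510.9  68.2  25. ]
dark [245, 131, 9, 13, 104] [506.2  90.7  25. ]
bright [292, 130, 15, 22, 316] [500.2  42.1  45. ]
bright [293, 155, 14, 2, 27] [485.7  43.1  45. ]
bright [293, 160, 14, 4, 29] [480.5  42.4  45. ]
bright [292, 165, 14, 4, 39] [475.1  44.2  45. ]
[[599.0, 148.0], [529.0, 154.0], [507.0, -73.0], [578.0, -79.0], [590.0, 40.0]]
68.3
roll 10.5
hyg 8.5
drop 7.3
```

```bash
python3 -c "
from workcell import r
print(r.sign_off())"
```

```text
the job is handed in; nothing more can be done
None
```

The job is handed in at about 68 s: all six wedges are packed head to tail in three pairs, the lid is shut with the latch down, the safety tab is home, and the roll, hygrometer and dropper were never touched; I viewed 16 pictures, over the limit of 14.

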